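# Hang a spare forming roll on its slanted arbor until it clicks home

## Robot

A 6-joint arm with a two-finger parallel gripper is mounted at the origin on a cart in front of the work surface, level with it; the furniture and walls round the work are solid. World frame = base frame: x ahead of the robot, y to its left, z up, the work surface at z = 0. Lengths are in m, angles in degrees, forces in N, time in s.
With the tool pointing down it reaches from about 0.35 to 0.875 m from the base axis. Payload 4.2 kg.
Tool frame: the origin (TCP) lies on the centre line of the jaws, within the pads' length; the fingertips stand 19 mm ahead of it and the grasp point (between the pads) is the TCP; z points along the fingers, y is the line along which they close (so a half turn about z gives the same grasp; the last joint's range is limited). The gripper opens to 87 mm and grips with 3 to 60 N. Pads are 19 mm wide; open, the fingers measure 117 mm over their backs; the gripper's body (75 mm by 190 mm) begins 51 mm behind the grasp point.
Start: joints at [84.718, 22.042, 0.453, 0, -68.411, -14.817], TCP at [0.215, 0.587, 0.242] pointing down, gripper open.
Joint ranges: [-179.83, 179.83], [-69.29, 118.12], [-61.27, 80.66], [-181.25, 117.63], [-171.15, -9.14], [-177.46, 177.46]. Speed limits (degrees/s): [159.86, 159.86, 180, 180, 180, 180].

## Interface

Orientations are given as a 3x3 rotation matrix whose columns are the frame's x, y, z axes.
In Python, from station import sense, capture, finish_job, search_frame, masks_of gives the robot as it stands.
- The arm moves only by the tool drive_tool, never from a script. Its argument "rows" is a list of rows, each a list of 7 numbers: the opening in per cent of the stroke, from 0 (shut) to 100 (fully open), then the shift along the world's x, y, z in mm, then the turn, a rotation vector about the world's x, y, z in rad. In form: [[fingers, dx, dy, dz, wx, wy, wz], ...]. A call has 1 to 5 rows; each row shifts and turns the commanded pose from where the row before left it; what a row does not reach is not made up. A row lasts 1/12 s, in which the tool goes at most 41.7 mm and 7.16 degrees, less where a joint would pass 70% of its speed; a pose out of reach is approached as far as the arm can. A call is refused whole if a number of a shift passes 41.7 or a number of a turn 0.125, either way. A call with a gripper value outside its range is refused whole. The fingers move at their own pace and stop on an object; the grip force is fixed at half the most. Time passes only in rows, so rows that do not move let the fingers close. It gives the time, the measured TCP pose, the force, the opening and the grip force at its end, in the units of the state.
- sense(): the state, without advancing time (a new reading comes with each control period).
- capture(name): name is "scene" or "top"; returns a dict with "frame" (480x640x3 uint8, red, green, blue), "z_map" (480x640 float32, m along the optical axis (not along the pixel's ray), 0 where there is no reading), "fx", "fy", "cx", "cy" (pixels), "R" (3x3) and "t" (3): a world point X has camera coordinates R X + t. Camera axes: x right, y down, z forward; pixel columns grow to the right and rows downward; lengths in m; the calibration is good to about 2 mm. A picture is of the moment at which its call begins.
- finish_job(): hands the job in; it is judged then, once.
Trained networks look in a picture, given as the dict that the camera call returned (one of the last four; its "shot" number tells which), for a name from the list of things; names that differ only in an ending like _2 or _b are one class to them, and where a whole thing is asked for, a point or a joint stands for the part that bears it (a point fixed in the world has none). Each returns a list of dicts, best first, with "p" (0 to 1); they miss things now and then, are a little off and sometimes report something else, mostly with a low value. They report only what shows in the picture. A call takes as long as a camera call. They do not tell look-alikes from the thing itself.
- search_frame(label, picture): "xy" ([column, row] in pixels, amid what is visible of it).
- masks_of(label, picture): "region" (480x640 bool, what is visible of it) and "xy" ([column, row] in pixels, amid what is visible of it).
The state is a dict: "time_s": time; "joints": joint angles; "joint_velocities": joint speeds; "effort": joint torques, N m; "tcp_pos": TCP position; "ee_rot": TCP orientation; "wrist_force": force on the tool from outside, world axes, zero at the start; "moment": the same for the moment, N m; "gripper_width": opening from 0.0 (shut) to 1.0 (fully open); "gripper_force": force on a finger pad.
Only numpy, scipy, OpenCV 4.12 (cv2) and the standard library are available. Lean on these libraries where they do the work, as an engineer would, in place of code of your own. Each camera call takes 0.05 s, during which the arm holds its last target. There are 200 camera calls.

## Task

Put the loose steel forming roll away on the free slanted arbor of the blue stand: pick it up by its hub, slide it on along the arbor with its wide rim leading, and push on until it sits on the black spring washer and both brass catches have snapped out over its top, then let go. The arbor may be clamped farther in or out than usual, so feel for the seat; never press the roll against either stand with 30 newtons or more, and do not knock the emery block, the brass weight or the pliers out of their places.

Things in the scene. Friction and masses are not known exactly. Their poses are not given: they have to be found in the camera images.
- roll: loose steel forming roll, turned, 36 mm high, about 0.35 kg, lying on its wide rim. Origin: centre of the rim's underside; z along the bore, away from the rim (up as it lies). Rim 62 mm diameter, 10 mm thick; hub above it 46 mm diameter, from 10 to 36 mm. Through bore 25 mm, counterbored to 29 mm for 3 mm at the rim's underside. Any turn about the bore will do
- roll_hub (a point): centre of the roll's top face, in the bore at the end of the hub, 36 mm from its origin; grip the hub below it, across 46 mm, from the hub's end
- stand: blue stand with the free arbor, fixed: dark base plate 150 x 100 x 12 mm and slanted blue post 46 mm square. Origin on the bench; its -x is the way the arbor leans (roughly to the robot), z up. A black clamp knob sticks out 40 mm to -y below the post's top. The arbor is a steel peg, 22 mm diameter, its last 10 mm tapering to 10 mm
- socket: mouth of the arbor's socket, on top of the blue post, 20 mm behind and 75 mm above the stand's origin. z is the arbor's axis, up and forward, 40 degrees off vertical; y is level. The arbor is clamped fast at an extension e of 0 to 20 mm that is not measured: the top of the black spring washer, where the roll's underside seats, is at z = 14 mm + e, the arbor's tip at z = 74 mm + e
- catch_left (a joint): sprung brass catch on the arbor's +y side: 0 = fully out, 4 mm proud of the arbor; m pressed in (1 to 3 mm while the bore passes over it, at most 6). It ramps out from about 52 mm above the washer down to its lower end 36.5 mm above the washer, just over the top of a roll that is home. Readings are noisy
- catch_right (a joint): the same on the arbor's -y side. Pushing the roll over the two catches takes some 5 to 15 N and it stays where it is let go while they rub in its bore. The washer (43 mm diameter) then gives about 10 N/mm for 3 mm and stops hard
- full_stand: a like stand, green, whose arbor already carries a brass-coloured roll; fixed; leave it. Origin as for the blue stand. The two stands may stand in either place
- emery_block: wooden emery block 46 x 90 x 27 mm, bystander; origin at the centre of its underside
- brass_weight: brass weight 44 mm diameter, 55 mm high, bystander; origin at the centre of its underside
- flat_pliers: red-handled flat pliers 72 x 180 x 17 mm, bystander; origin at the centre of the underside
Not all that is in view belongs to the job. What is shaped like the roll but turquoise is not meant.

How it is judged:
By the outcome, as a careful person would: the job done as asked, in the order asked, and still so for the second after the job is handed in, with the robot touching nothing.
It also fails if it takes over 64 s, if anything falls off the work surface, if the arm or the gripper's body presses on something with over 40 N, if the wrist force passes 120 N, or if a joint passes its speed limit or range.

## Working session

There is one attempt and no reset: what is moved stays moved. The work goes in short steps, Python scripts to look and compute and a tool call to move; the robot and the scene stay as the last step left them, time stands still between calls to the robot, and variables do not carry over. Pictures are saved under pics/ and viewed, at most 10 in all, crops included, and the job is handed in when it is done.

Besides the shell and the picture viewer there is one more tool, called after "Emit:" as name(argument=value, ...) on one line, values as JSON. drive_tool: Moves the arm, as the interface text tells. Its arguments: {"type":"object","properties":{"rows":{"type":"array"}},"required":["rows"]}

```bash
mkdir -p pics; cat > h.py <<'E'
import numpy as np, cv2
from station import sense, capture, finish_job, search_frame, masks_of
def cloud(c,m=None):
    z=c["z_map"]; v,u=np.nonzero((z>0)&(m if m is not None else True)); d=z[v,u]
    P=np.c_[(u-c["cx"])/c["fx"]*d,(v-c["cy"])/c["fy"]*d,d]
    return (P-c["t"])@c["R"], np.c_[u,v]
def save(n,f): cv2.imwrite("pics/"+n,cv2.cvtColor(f,cv2.COLOR_RGB2BGR))
E
python3 - <<'E'
from h import *
a=capture("scene");b=capture("top")
save("a.png",a["frame"]);save("b.png",b["frame"])
for c,n in((a,"scene"),(b,"top")):
    for l in["roll","stand","full_stand","emery_block","brass_weight","flat_pliers","catch_left"]:
        for r in masks_of(l,c):
            if r["p"]<.2: continue
            P,_=cloud(c,r["region"])
            print(n,l,round(r["p"],2),np.round(r["xy"]),r["region"].sum(),np.round(np.median(P,0),3) if len(P) else "", np.round(np.percentile(P,2,0),3),np.round(np.percentile(P,98,0),3))
print(sense())
E
```

```text
scene roll 0.93 [376. 321.] 981 [0.48  0.004 0.022] [ 0.458 -0.019  0.   ] [0.518 0.033 0.038]
scene roll 0.66 [330. 281.] 817 [0.482 0.132 0.021] [0.459 0.111 0.001] [0.513 0.168 0.038]
scene stand 0.97 [480. 345.] 4718 [ 0.57  -0.145  0.013] [ 0.515 -0.193  0.006] [ 0.65  -0.084  0.13 ]
scene full_stand 0.8 [311. 209.] 2713 [0.573 0.285 0.014] [0.524 0.251 0.006] [0.662 0.342 0.132]
scene emery_block 0.82 [252. 199.] 683 [0.517 0.43  0.027] [0.483 0.396 0.   ] [0.569 0.5   0.03 ]
scene brass_weight 0.71 [399. 254.] 510 [0.637 0.086 0.033] [0.624 0.072 0.004] [0.659 0.109 0.055]
scene brass_weight 0.25 [480. 344.] 4607 [ 0.57  -0.145  0.013] [ 0.515 -0.193  0.008] [ 0.646 -0.084  0.13 ]
scene flat_pliers 0.9 [236. 257.] 1139 [0.401 0.323 0.012] [ 0.357  0.234 -0.   ] [0.424 0.405 0.016]
top roll 0.71 [382. 260.] 713 [0.487 0.015 0.013] [ 0.46  -0.017 -0.002] [0.516 0.04  0.037]
top roll 0.7 [331. 258.] 599 [0.488 0.138 0.027] [0.462 0.112 0.005] [0.516 0.168 0.037]
top stand 0.62 [461. 209.] 3763 [ 0.581 -0.124  0.012] [ 0.518 -0.19   0.007] [ 0.664 -0.081  0.128]
top full_stand 0.7
[... 693 characters left out ...]
096921e+01, -1.48164957e+01]), 'joint_velocities': array([-0.06721768, -0.00518116, -0.14176255, -0.09704194, -0.03156701,
       -0.00086923]), 'effort': array([-1.44418762e-03, -3.90412903e+01,  1.87609559e+01,  4.22399953e+00,
        1.55396626e-02, -1.60632425e-05]), 'tcp_pos': array([0.21476109, 0.5869213 , 0.24154569]), 'ee_rot': array([[ 9.39087562e-01, -3.43677974e-01, -1.58770266e-05],
       [-3.43677974e-01, -9.39087562e-01,  1.69729697e-05],
       [-2.07431540e-05, -1.04825204e-05, -1.00000000e+00]]), 'wrist_force': array([-0.17346834,  0.10548637, -0.11410184]), 'moment': array([-0.01122886, -0.01718185, -0.01107069]), 'gripper_force': 0.0, 'gripper_width': 0.9961823818329275}
```

View pics/a.png

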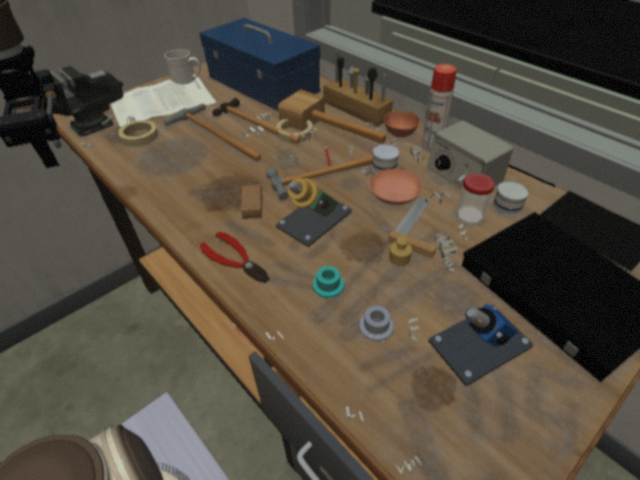

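View pics/b.png

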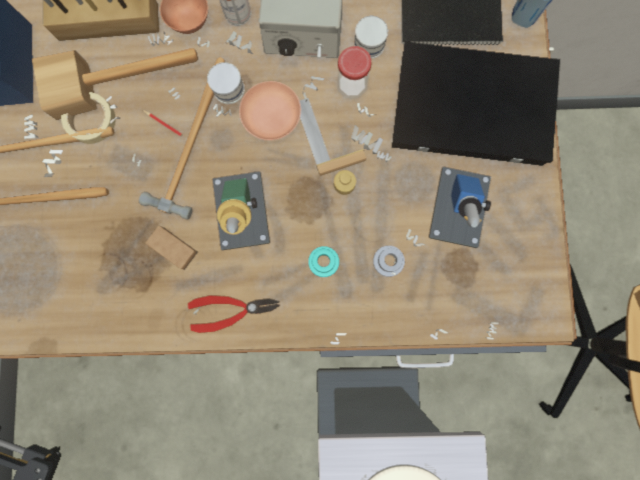

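```bash
cat > m.py <<'E'
from h import *
from scipy.optimize import least_squares
a=capture("scene");b=capture("top")
f=b["frame"]
save("c.png",np.hstack([cv2.resize(f[150:270,290:410],(390,390),interpolation=2),cv2.resize(f[160:250,425:515],(390,390),interpolation=2)]))
for n,c in(("scene",a),("top",b)):
    P,uv=cloud(c)
    # roll
    s=(abs(P[:,0]-.49)<.05)&(abs(P[:,1]-.008)<.05)
    Q=P[s]; 
    for lo,hi,r in((.031,.042,None),(.006,.0125,None)):
        T=Q[(Q[:,2]>lo)&(Q[:,2]<hi)]
        hull=cv2.convexHull(T[:,:2].astype(np.float32))
        (cx,cy),rr=cv2.minEnclosingCircle(hull); print(n,"roll",lo,len(T),round(cx,4),round(cy,4),round(rr,4),np.round(np.median(T[:,2]),4))
    s=(P[:,0]>.49)&(P[:,0]<.69)&(P[:,1]>-.22)&(P[:,1]<-.05)
    col=c["frame"][uv[:,1],uv[:,0]].astype(int)
    T=P[s&(P[:,2]>.008)&(P[:,2]<.0165)&(col.max(1)<110)]
    r=cv2.minAreaRect(T[:,:2].astype(np.float32)*1000); print(n,"plate",len(T),r,np.median(T[:,2]))
    hi=P[s&(P[:,2]>.02)]; np.save(n+"_hi.npy",np.c_[hi,col[s&(P[:,2]>.02)]]); print(len(hi),hi.max(0),hi.min(0))
E
python3 m.py
```

```text
scene roll 0.031 365 0.4861 0.0101 0.0234 0.036
scene roll 0.006 312 0.499 -0.0004 0.047 0.0101
scene plate 3144 ((609.3966064453125, -144.5485076904297), (107.09235382080078, 191.22328186035156), 75.295654296875) 0.012478420519522266
1520 [ 0.68997123 -0.11048159  0.13603325] [ 0.51555782 -0.2198719   0.02020655]
top roll 0.031 305 0.488 0.0107 0.0227 0.0345
top roll 0.006 293 0.5 -0.0019 0.0484 0.0088
top plate 1928 ((610.4685668945312, -142.09498596191406), (103.72052764892578, 191.86875915527344), 73.37615966796875) 0.010833082291596817
1384 [ 0.68996492 -0.10978521  0.13566953] [ 0.53293031 -0.21983434  0.02029419]
```

View pics/c.png

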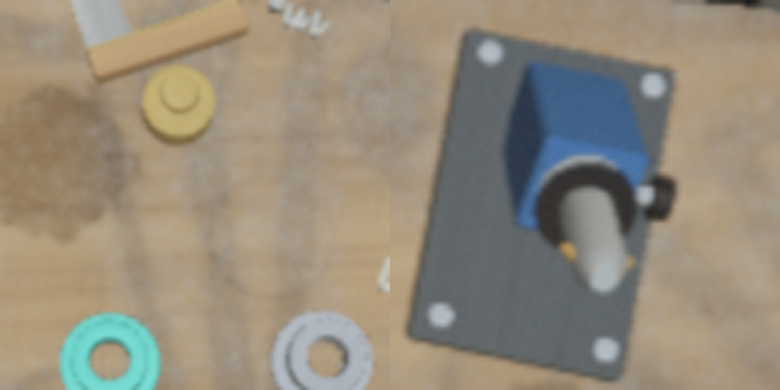

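```bash
cat > m2.py <<'E'
from h import *
from scipy.optimize import least_squares
res=[]
H=[]
for n in("scene","top"):
    c=capture(n); P,uv=cloud(c); col=c["frame"][uv[:,1],uv[:,0]].astype(int)
    ok=(abs(P[:,2]-.012)<.006)&(col.max(1)<125)&(P[:,0]>.5)&(P[:,0]<.7)&(P[:,1]>-.22)&(P[:,1]<-.06)
    # exclude bench: brownish
    ok&=(col[:,0]-col[:,2]<12)
    m=np.zeros((480,640),np.uint8); m[uv[ok,1],uv[ok,0]]=1
    m=cv2.morphologyEx(m,cv2.MORPH_OPEN,np.ones((3,3)))
    k,L,S,_=cv2.connectedComponentsWithStats(m); i=1+S[1:,4].argmax()
    T,_=cloud(c,L==i); r=cv2.minAreaRect(T[:,:2].astype(np.float32)*1000); print(n,len(T),np.round(r[0],1),np.round(r[1],1),round(r[2],2),np.median(T[:,2]))
    res.append(r)
    s=(P[:,2]>.02)&(P[:,0]>.5)&(P[:,0]<.66)&(P[:,1]>-.2)&(P[:,1]<-.08)
    H.append(np.c_[P[s],col[s]])
np.savez("hi.npz",*H)
for h,n in zip(H,("scene","top")):
    # steel arbor points: higher than .10, grey
    g=h[(h[:,2]>.092)&(np.ptp(h[:,3:],axis=1)<30)&(h[:,3:].mean(1)>70)][:,:3]
    print(n,len(g),g.min(0),g.max(0))
    def fit(p):
        yaw=p[2]; d=np.array([-np.sin(np.radians(40))*np.cos(yaw),-np.sin(np.radians(40))*np.sin(yaw),np.cos(np.radians(40))])
        q=g-np.array([p[0],p[1],.1]); ax=q@d; rad=np.linalg.norm(q-np.outer(ax,d),axis=1)
        return rad, ax, d
    def f(p):
        rad,ax,d=fit(p); return np.r_[(rad-.011)[ax<np.percentile(ax,70)]]
    for y0 in (-.25,):
      for fix in (0,1):
        p=least_squares(lambda q:f(np.r_[q[:2],q[2] if not fix else y0]),[.57,-.14,y0],loss="soft_l1",f_scale=.001).x
        if fix:p[2]=y0
        rad,ax,d=fit(p); print(n,"fix",fix,np.round(p[:2],4),np.degrees(p[2]),"axmax",ax.max(),np.std(f(p)), "tip z",(np.array([p[0],p[1],.1])+d*ax.max()))
E
python3 m2.py
```

```text
scene 3062 [ 589.8 -137.8] [ 97.5 148.7] 76.34 0.012524968744052076
top 1923 [ 591.2 -137.2] [ 99.1 148.6] 75.97 0.010756293210656414
scene 220 [ 0.531675   -0.14164617  0.09216599] [ 0.58653319 -0.1150576   0.13696477]
scene fix 0 [ 0.575  -0.1497] -24.026595237738825 axmax 0.05735678077638747 0.004944146596343269 tip z [ 0.54135842 -0.13473232  0.14393784]
scene fix 1 [ 0.577  -0.1462] -14.32394487827058 axmax 0.05680670854617191 0.004941507914844553 tip z [ 0.5416282  -0.1372121   0.14351646]
top 286 [ 0.53264095 -0.14167959  0.0920172 ] [ 0.59216666 -0.11391693  0.13571622]
top fix 0 [ 0.5613 -0.1289] -10.646114431519768 axmax 0.04316766050028058 0.003106403129225247 tip z [ 0.53398065 -0.12381796  0.13306835]
top fix 1 [ 0.5612 -0.1293] -14.32394487827058 axmax 0.04315883563951961 0.0032329397374717666 tip z [ 0.53431767 -0.12245581  0.13306159]
```

```bash
cat > m3.py <<'E'
from h import *
Z=np.load("hi.npz"); y=np.radians(-13.9); R=np.array([[np.cos(y),-np.sin(y)],[np.sin(y),np.cos(y)]])
ca,sa=np.cos(np.radians(40)),np.sin(np.radians(40))
for n in Z:
    h=Z[n]; s=(h[:,:2]-[.5905,-.1375])@R
    # u along arbor axis, w perpendicular (towards +x/up), origin plate centre at z=.075
    u=-s[:,0]*sa+(h[:,2]-.075)*ca; w=s[:,0]*ca+(h[:,2]-.075)*sa
    print(n)
    for k in np.arange(-.01,.1,.005):
        m=(u>=k)&(u<k+.005)
        if m.sum()<3: continue
        print("u%3.0f n%3d  w %.1f..%.1f(p90 %.1f)  y %.1f..%.1f med %.1f"%(k*1e3,m.sum(),w[m].min()*1e3,w[m].max()*1e3,np.percentile(w[m],90)*1e3,s[m,1].min()*1e3,s[m,1].max()*1e3,np.median(s[m,1])*1e3),np.median(h[m,3:],0))
E
python3 m3.py
```

```text
arr_0
u-10 n 32  w -25.9..16.8(p90 12.3)  y -39.3..-5.0 med -21.9 [21.  36.5 56.5]
u -5 n 78  w -27.7..16.2(p90 6.4)  y -39.5..15.7 med -24.5 [22.  39.5 62.5]
u  0 n185  w -86.9..16.5(p90 15.4)  y -39.0..23.3 med -20.1 [31. 56. 84.]
u  5 n154  w -27.4..16.5(p90 14.4)  y -32.9..21.8 med -15.8 [ 34.  65. 103.]
u 15 n120  w -27.5..14.1(p90 9.7)  y -19.8..19.5 med -5.1 [25.5 29.5 32.5]
u 20 n223  w -27.2..14.2(p90 10.8)  y -20.1..20.4 med -7.0 [24. 25. 27.]
u 25 n 17  w -16.2..3.7(p90 2.8)  y -9.2..-2.7 med -8.3 [69. 69. 68.]
u 30 n 12  w -14.5..3.9(p90 2.7)  y -9.4..-1.6 med -7.1 [78.5 79.  78. ]
u 35 n 15  w -15.3..4.3(p90 3.8)  y -10.2..1.4 med -8.1 [72. 71. 70.]
u 40 n 17  w -13.5..3.7(p90 2.9)  y -10.2..-2.2 med -7.6 [82. 82. 80.]
u 45 n 15  w -15.1..4.1(p90 3.5)  y -9.8..0.3 med -8.2 [82. 79. 71.]
u 50 n 10  w -11.7..4.5(p90 3.7)  y -9.1..0.6 med -7.5 [91.5 88.5 86.5]
u 55 n 16  w -15.4..3.8(p90 2.8)  y -11.8..-2.2 med -7.5 [87.5 85.5 82. ]
u 60 n 22  w -11.6..4.2(p90 3.1)  y -13.5..0.3 med -9.6 [96.5 87.  65.5]
u 65 n 21  w -15.7..4.6(p90 2.5)  y -11.0..11.5 med -7.8 [88. 83. 70.]
[... 929 characters left out ...]
.8)  y -7.0..12.4 med 5.0 [146. 146. 143.]
u 40 n 19  w -7.5..4.4(p90 4.2)  y -3.2..11.8 med 7.2 [139. 140. 136.]
u 45 n 15  w -8.7..3.2(p90 3.0)  y -7.4..11.9 med 7.5 [136. 136. 133.]
u 50 n 16  w -4.4..4.1(p90 3.9)  y -6.0..11.7 med 3.4 [151.5 152.  148.5]
u 55 n 20  w -8.0..3.3(p90 3.1)  y -14.0..11.8 med 4.7 [149.  140.5 134. ]
u 60 n 24  w -12.5..3.9(p90 3.4)  y -3.0..16.1 med 9.7 [142. 134. 118.]
u 65 n 26  w -16.7..4.7(p90 3.4)  y -9.3..13.3 med 6.9 [149.5 143.  133.5]
u 70 n 48  w -14.5..4.6(p90 2.6)  y -7.8..10.8 med 3.6 [154. 155. 152.]
u 75 n 42  w -13.5..1.0(p90 -1.2)  y -4.8..8.2 med 2.1 [168.  172.5 173. ]
u 80 n  9  w -10.8..-2.6(p90 -3.0)  y -2.5..5.9 med 2.3 [169. 177. 178.]
```

The steel roll is the grey ring at top (389,261). The turquoise look-alike is at (324,262), and the crop confirms grey is the steel one. The blue stand with the bare arbor is at (461,209), and the green stand at (240,210) is already loaded.

Emit:
drive_tool(rows=[[100, 17, -36, 0, 0, 0, 0.036], [100, 17, -36, 0, 0, 0, 0.036], [100, 17, -36, 0, 0, 0, 0.036], [100, 17, -36, 0, 0, 0, 0], [100, 17, -36, 0, 0, 0, 0]])

```text
time_s: 1.42
tcp_pos: [0.3001, 0.4052, 0.2417]
ee_rot: [[0.971, -0.24, 0.0], [-0.24, -0.971, 0.0], [0.0, -0.0, -1.0]]
wrist_force: [-0.0, 0.2, 0.3]
gripper_width: 0.999
gripper_force: 0.0
```

Emit:
drive_tool(rows=[[100, 17, -36, 0, 0, 0, 0], [100, 17, -36, 0, 0, 0, 0], [100, 17, -36, 0, 0, 0, 0], [100, 17, -36, 0, 0, 0, 0], [100, 17, -36, 0, 0, 0, 0]])

```text
time_s: 1.83
tcp_pos: [0.3851, 0.2252, 0.242]
ee_rot: [[0.971, -0.24, 0.001], [-0.24, -0.971, 0.001], [0.001, -0.001, -1.0]]
wrist_force: [-0.0, 0.0, 1.2]
gripper_width: 1.004
gripper_force: 0.0
```

Emit:
drive_tool(rows=[[100, 17, -36, 0, 0, 0, 0], [100, 17, -36, 0, 0, 0, 0], [100, 17, -36, 0, 0, 0, 0], [100, 17, -36, 0, 0, 0, 0], [100, 17, -36, 0, 0, 0, 0]])

```text
time_s: 2.25
tcp_pos: [0.4702, 0.045, 0.2421]
ee_rot: [[0.971, -0.24, 0.001], [-0.24, -0.971, 0.0], [0.001, -0.001, -1.0]]
wrist_force: [1.1, 1.1, -0.9]
gripper_width: 1.0
gripper_force: 0.0
```

Emit:
drive_tool(rows=[[100, 17, -36, 0, 0, 0, 0], [100, 0, 0, -30, 0, 0, 0], [100, 0, 0, -30, 0, 0, 0], [100, 0, 0, -30, 0, 0, 0], [100, 0, 0, 0, 0, 0, 0]])

```text
time_s: 2.67
tcp_pos: [0.4828, 0.0094, 0.1464]
ee_rot: [[0.97, -0.243, -0.012], [-0.243, -0.97, -0.002], [-0.011, 0.005, -1.0]]
wrist_force: [-1.9, 0.7, 0.4]
gripper_width: 0.999
gripper_force: 0.0
```

Emit:
drive_tool(rows=[[100, 0, 0, -25, 0, 0, 0], [100, 0, 0, -25, 0, 0, 0], [100, 0, 0, -25, 0, 0, 0], [100, 0, 0, 0, 0, 0, 0], [100, 0, 0, 0, 0, 0, 0]])

```text
time_s: 3.08
tcp_pos: [0.4872, 0.0111, 0.0772]
ee_rot: [[0.971, -0.239, -0.001], [-0.239, -0.971, -0.001], [-0.0, 0.001, -1.0]]
wrist_force: [0.0, 0.2, 0.3]
gripper_width: 1.0
gripper_force: 0.0
```

Emit:
drive_tool(rows=[[100, 0, 0, -20, 0, 0, 0], [100, 0, 0, -18, 0, 0, 0], [100, 0, 0, -7, 0, 0, 0], [100, 0, 0, 0, 0, 0, 0], [100, 0, 0, 0, 0, 0, 0]])

```text
time_s: 3.5
tcp_pos: [0.488, 0.0113, 0.033]
ee_rot: [[0.971, -0.24, 0.002], [-0.24, -0.971, 0.0], [0.002, -0.001, -1.0]]
wrist_force: [-0.6, 1.3, -0.3]
gripper_width: 1.0
gripper_force: 0.0
```

Emit:
drive_tool(rows=[[40, 0, 0, 0, 0, 0, 0], [40, 0, 0, 0, 0, 0, 0], [40, 0, 0, 0, 0, 0, 0], [40, 0, 0, 0, 0, 0, 0], [40, 0, 0, 0, 0, 0, 0]])

```text
time_s: 3.92
tcp_pos: [0.4869, 0.011, 0.0319]
ee_rot: [[0.971, -0.24, 0.001], [-0.24, -0.971, 0.0], [0.001, -0.0, -1.0]]
wrist_force: [1.0, -0.1, -0.3]
gripper_width: 0.707
gripper_force: 0.0
```

Emit:
drive_tool(rows=[[20, 0, 0, 0, 0, 0, 0], [20, 0, 0, 0, 0, 0, 0], [20, 0, 0, 0, 0, 0, 0], [20, 0, 0, 0, 0, 0, 0], [20, 0, 0, 0, 0, 0, 0]])

```text
time_s: 4.33
tcp_pos: [0.4866, 0.0107, 0.0316]
ee_rot: [[0.971, -0.241, -0.0], [-0.241, -0.971, -0.0], [-0.0, 0.0, -1.0]]
wrist_force: [0.4, -1.1, 0.9]
gripper_width: 0.526
gripper_force: 30.0
```

Emit:
drive_tool(rows=[[0, 0, 0, 0, 0, 0, 0], [0, 0, 0, 0, 0, 0, 0], [0, 0, 0, 0, 0, 0, 0], [0, 0, 0, 0, 0, 0, 0]])

```text
time_s: 4.67
tcp_pos: [0.4866, 0.0108, 0.0316]
ee_rot: [[0.971, -0.24, -0.0], [-0.24, -0.971, -0.0], [-0.0, 0.0, -1.0]]
wrist_force: [-0.7, -1.7, 1.8]
gripper_width: 0.525
gripper_force: 30.0
```

Emit:
drive_tool(rows=[[0, 0, 0, 15, 0, 0, 0], [0, 0, 0, 30, 0, 0, 0], [0, 0, 0, 35, 0, 0, 0], [0, 0, 0, 35, 0, 0, 0], [0, 0, 0, 15, 0, 0, 0]])

```text
time_s: 5.08
tcp_pos: [0.4885, 0.0117, 0.1652]
ee_rot: [[0.971, -0.24, 0.007], [-0.24, -0.971, 0.002], [0.006, -0.004, -1.0]]
wrist_force: [0.8, 0.9, -4.1]
gripper_width: 0.526
gripper_force: 30.0
```

Emit:
drive_tool(rows=[[0, 0, -10, 10, -0.028, -0.113, 0], [0, 0, -20, 0, -0.028, -0.113, 0], [0, 0, -20, 0, -0.028, -0.113, 0], [0, 0, -20, 0, -0.028, -0.113, 0], [0, 0, -20, 0, -0.028, -0.113, 0]])

```text
time_s: 5.5
tcp_pos: [0.4977, -0.0705, 0.1818]
ee_rot: [[0.878, -0.267, 0.398], [-0.229, -0.963, -0.141], [0.421, 0.033, -0.906]]
wrist_force: [0.9, -1.2, -3.0]
gripper_width: 0.525
gripper_force: 30.0
```

Emit:
drive_tool(rows=[[0, 5, -16, 0, -0.028, -0.113, 0], [0, 6, -10, 0, 0, 0, 0], [0, 5, -10, 0, 0, 0, 0], [0, 0, 0, 0, 0, 0, 0], [0, 0, 0, 0, 0, 0, 0]])

```text
time_s: 5.92
tcp_pos: [0.5198, -0.1011, 0.1931]
ee_rot: [[0.856, -0.278, 0.436], [-0.229, -0.96, -0.162], [0.463, 0.039, -0.885]]
wrist_force: [0.3, 0.6, -4.9]
gripper_width: 0.523
gripper_force: 30.0
```

Emit:
drive_tool(rows=[[0, 0, 0, 0, 0, 0, 0], [0, 0, 0, 0, 0, 0, 0]])

```text
time_s: 6.08
tcp_pos: [0.5201, -0.1003, 0.1937]
ee_rot: [[0.856, -0.276, 0.437], [-0.227, -0.96, -0.161], [0.464, 0.039, -0.885]]
wrist_force: [0.5, 0.1, -3.9]
gripper_width: 0.522
gripper_force: 30.0
```

```bash
cat > m4.py <<'E'
from h import *
import sys
s=sense(); T=s["tcp_pos"]; E=s["ee_rot"]; print(np.round(T,4),np.round(E[:,2],4),s["wrist_force"],s["moment"])
y=np.radians(-13.9); ca,sa=np.cos(np.radians(40)),np.sin(np.radians(40))
d=np.array([-sa*np.cos(y),-sa*np.sin(y),ca]); ys=np.array([-np.sin(y),np.cos(y),0]); w=np.cross(ys,d); S=np.array([.5822,-.1346,.075])
q=T-S; print("TCP along d %.1f, off w(%s) %.1f, off y %.1f"%(q@d*1e3,np.round(w,3),q@w*1e3,q@ys*1e3))
print("rows: d per mm",np.round(d,3)," ys",np.round(ys,3))
for n in("scene","top"):
    c=capture(n); P,uv=cloud(c); col=c["frame"][uv[:,1],uv[:,0]].astype(int)
    q=P-T; a=-(q@E[:,2]); b=q@E[:,0]; e=q@E[:,1]  # a: up along roll axis
    m=(np.hypot(b,e)<.036)&(a>-.034)&(a<-.018)
    if m.sum()>5: print(n,m.sum(),"rim toolx %.1f..%.1f tooly %.1f..%.1f a %.1f..%.1f"%(b[m].min()*1e3,b[m].max()*1e3,e[m].min()*1e3,e[m].max()*1e3,a[m].min()*1e3,a[m].max()*1e3))
    if n=="scene": f=c["frame"]
    if n==(sys.argv[2] if len(sys.argv)>2 else "scene"):
        p=c["R"]@T+c["t"]; u,v=int(c["fx"]*p[0]/p[2]+c["cx"]),int(c["fy"]*p[1]/p[2]+c["cy"])
        v0=max(0,v-50);u0=max(0,u-65)
        if len(sys.argv)>1: save(sys.argv[1],cv2.resize(c["frame"][v0:v0+100,u0:u0+130],(780,600),interpolation=2))
E
python3 m4.py d.png
```

```text
[ 0.5201 -0.1003  0.1937] [ 0.437  -0.1612 -0.8849] [ 0.51202686  0.06652761 -3.90077582] [0.55189941 1.42719041 0.00898362]
TCP along d 135.0, off w([ 0.744 -0.184  0.643]) 23.8, off y 18.4
rows: d per mm [-0.624  0.154  0.766]  ys [0.24  0.971 0.   ]
top 196 rim toolx -0.9..30.9 tooly -24.4..27.8 a -32.9..-19.0
```

View pics/d.png

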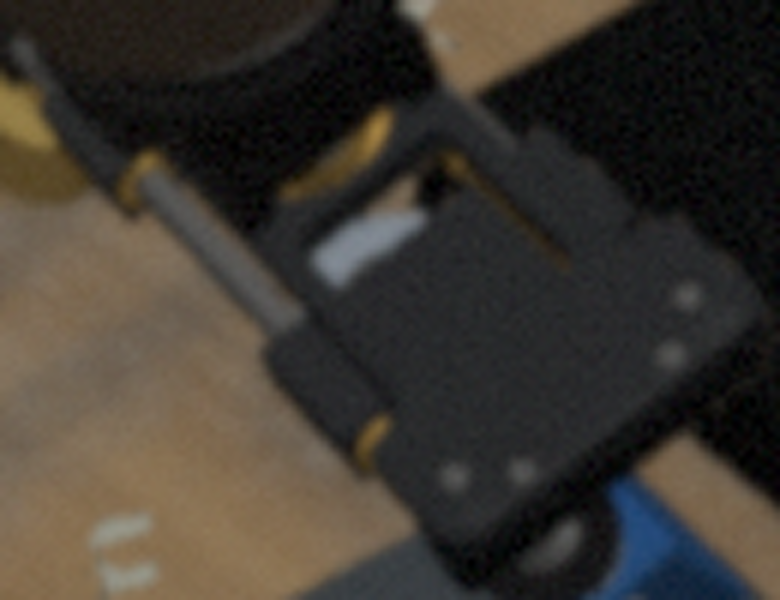

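```bash
cat > go.py <<'E'
# remaining correction to TCP at axial L mm with offsets (w,y)
from h import *
from scipy.spatial.transform import Rotation as Ro
import sys
L,ow,oy=[float(v)/1e3 for v in sys.argv[1:4]]
s=sense(); T=s["tcp_pos"]; E=s["ee_rot"]
y=np.radians(-13.9); ca,sa=np.cos(np.radians(40)),np.sin(np.radians(40))
d=np.array([-sa*np.cos(y),-sa*np.sin(y),ca]); ys=np.array([-np.sin(y),np.cos(y),0]); w=np.cross(ys,d); S=np.array([.5822,-.1346,.075])
q=(T-S)*1e3; print("axial %.1f w %.1f y %.1f"%(q@d,q@w,q@ys))
G=np.c_[np.cross(-ys,-d),-ys,-d]
print("shift mm",np.round((S+L*d+ow*w+oy*ys-T)*1e3,1),"turn",np.round(Ro.from_matrix(G@E.T).as_rotvec(),4))
f=s["wrist_force"]; print("joints",np.round(s["joints"],1),"F axial(d) %.1f w %.1f y %.1f"%(f@d,f@w,f@ys),"M",np.round(s["moment"],2),"t",s["time_s"])
E
python3 go.py 130 0 0
```

```text
axial 135.1 w 24.2 y 18.4
shift mm [-19.3 -14.2 -19.5] turn [-0.0183 -0.217   0.0412]
joints [  6.2   4.3 -51.2  53.  -15.   19. ] F axial(d) -3.3 w -2.6 y -0.2 M [ 0.53  1.42 -0.04] t 6.1833
```

```bash
cat > rec.py <<'E'
from h import *
import json,os
s=sense(); L=json.load(open("rec.json")) if os.path.exists("rec.json") else [[[84.7157743,22.0414310,.452007667,-.00107,-68.4096921,-14.8164957],[.21476109,.5869213,.24154569],[[.939087562,-.343677974,0],[-.343677974,-.939087562,0],[0,0,-1]]]]
L.append([s["joints"].tolist(),s["tcp_pos"].tolist(),s["ee_rot"].tolist()]); json.dump(L,open("rec.json","w"))
from scipy.spatial.transform import Rotation as Ro
def rot(q): return Ro.from_euler("ZYXYX",[q[0],q[1]-q[2],q[3],-q[4],q[5]],degrees=True).as_matrix()
C=None
for q,t,E in L:
    M=rot(q); C=M.T@np.array(E) if C is None else C
    e=Ro.from_matrix(M@C@np.array(E).T).magnitude(); print(np.round(q,1),"rot err deg",np.degrees(e))
print(np.round(C,3))
E
python3 rec.py
```

```text
Traceback (most recent call last):
  File "rec.py", line 9, in <module>
    M=rot(q); C=M.T@np.array(E) if C is None else C
  File "rec.py", line 6, in rot
    def rot(q): return Ro.from_euler("ZYXYX",[q[0],q[1]-q[2],q[3],-q[4],q[5]],degrees=True).as_matrix()
                       ~~~~~~~~~~~~~^^^^^^^^^^^^^^^^^^^^^^^^^^^^^^^^^^^^^^^^^^^^^^^^^^^^^^^
  File "scipy/spatial/transform/_rotation.pyx", line 1413, in scipy.spatial.transform._rotation.Rotation.from_euler
ValueError: Expected axis specification to be a non-empty string of upto 3 characters, got ZYXYX
```

Emit:
drive_tool(rows=[[0, -10, -14, 10, 0, 0, 0], [0, 0, 0, 0, 0, 0, 0], [0, 0, 0, 0, 0, 0, 0]])

```text
time_s: 6.43
tcp_pos: [0.5108, -0.1144, 0.205]
ee_rot: [[0.855, -0.277, 0.439], [-0.228, -0.96, -0.161], [0.466, 0.037, -0.884]]
wrist_force: [0.0, 0.4, -3.4]
gripper_width: 0.526
gripper_force: 30.0
```

```bash
python3 rec.py; python3 go.py 130 0 0
```

```text
axial 147.3 w 26.8 y 2.5
shift mm [ -9.7  -0.1 -30.4] turn [-0.0189 -0.2149  0.0418]
joints [  6.5   2.8 -49.9  45.9 -17.   26.1] F axial(d) -2.5 w -2.2 y 0.4 M [0.59 1.36 0.08] t 6.4333Traceback (most recent call last):
  File "rec.py", line 9, in <module>
    M=rot(q); C=M.T@np.array(E) if C is None else C
  File "rec.py", line 6, in rot
    def rot(q): return Ro.from_euler("ZYXYX",[q[0],q[1]-q[2],q[3],-q[4],q[5]],degrees=True).as_matrix()
                       ~~~~~~~~~~~~~^^^^^^^^^^^^^^^^^^^^^^^^^^^^^^^^^^^^^^^^^^^^^^^^^^^^^^^
  File "scipy/spatial/transform/_rotation.pyx", line 1413, in scipy.spatial.transform._rotation.Rotation.from_euler
ValueError: Expected axis specification to be a non-empty string of upto 3 characters, got ZYXYX
```

Emit:
drive_tool(rows=[[0, 20, 0, 30, 0.028, 0.1, 0], [0, 20, 0, 20, 0, 0, 0], [0, 0, 0, 0, 0, 0, 0], [0, 0, 0, 0, 0, 0, 0]])

```text
time_s: 6.77
tcp_pos: [0.5456, -0.1257, 0.2431]
ee_rot: [[0.863, -0.291, 0.413], [-0.236, -0.955, -0.179], [0.447, 0.057, -0.893]]
wrist_force: [-1.2, -1.3, -4.4]
gripper_width: 0.527
gripper_force: 30.0
```

```bash
python3 rec.py; python3 go.py 130 0 0
```

```text
axial 153.0 w 79.2 y -0.2
shift mm [-44.5  11.2 -68.5] turn [-0.0074 -0.2409  0.0596]
joints [  8.6   4.5 -37.9  30.7 -27.9  40.3] F axial(d) -2.8 w -3.5 y -1.6 M [0.56 1.54 0.  ] t 6.7667Traceback (most recent call last):
  File "rec.py", line 9, in <module>
    M=rot(q); C=M.T@np.array(E) if C is None else C
  File "rec.py", line 6, in rot
    def rot(q): return Ro.from_euler("ZYXYX",[q[0],q[1]-q[2],q[3],-q[4],q[5]],degrees=True).as_matrix()
                       ~~~~~~~~~~~~~^^^^^^^^^^^^^^^^^^^^^^^^^^^^^^^^^^^^^^^^^^^^^^^^^^^^^^^
  File "scipy/spatial/transform/_rotation.pyx", line 1413, in scipy.spatial.transform._rotation.Rotation.from_euler
ValueError: Expected axis specification to be a non-empty string of upto 3 characters, got ZYXYX
```

```bash
cat > fk.py <<'E'
from h import *
import json
from scipy.optimize import least_squares
from scipy.spatial.transform import Rotation as Ro
L=json.load(open("rec.json")); 
def r(a,v): return Ro.from_euler(a,v,degrees=True)
def rots(q):
    A=r("z",q[0]); F=A*r("y",q[1]-q[2]); W=F*r("x",q[3]); return A,F,(W*r("y",-q[4]))*r("x",q[5])
# tool frame in last frame: x_last = tool z
q,t,E=L[0]; C=rots(q)[2].as_matrix().T@np.array(E)
def fk(q,p):
    A,F,M=rots(q); r0,h,a,o,b,bp,c=p
    U=A*r("y",q[1])
    return A.apply([r0,o,h])+U.apply([0,0,a])+F.apply([b,0,bp])+M.apply([c,0,0]), M.as_matrix()@C
def fit():
    f=lambda p:np.concatenate([fk(q,p)[0]-t for q,t,E in L]+[.003*(p-p0)])
    return least_squares(f,p0)
p0=np.array([0,.1,.4,-.15,.4,0,.25])
S=fit(); P=S.x
if __name__=="__main__":
    for q,t,E in L: print(np.round(q,1),"poserr mm",np.round((fk(q,P)[0]-t)*1e3,2),"rot",np.degrees(Ro.from_matrix(fk(q,P)[1]@np.array(E).T).magnitude()))
    print(np.round(C,2),np.round(P,4))
E
python3 fk.py
```

```text
[ 84.7  22.    0.5  -0.  -68.4 -14.8] poserr mm [2.12 2.11 7.06] rot 8.883362637872412e-16
[  6.2   4.3 -51.2  53.  -15.   19. ] poserr mm [  3.92 -20.3    7.81] rot 171.86004336935343
[  6.5   2.8 -49.9  45.9 -17.   26.1] poserr mm [ 6.83 -4.25  2.4 ] rot 171.1994598791884
[  8.6   4.5 -37.9  30.7 -27.9  40.3] poserr mm [-14.33  25.66 -17.27] rot 166.1543518245181
[[ 0.   -0.    1.  ]
 [-0.87  0.49  0.  ]
 [-0.49 -0.87 -0.  ]] [ 0.4147 -0.1311  0.2769 -0.1617  0.0625  0.0811 -0.0706]
```

```bash
cat > sg.py <<'E'
import json,itertools,numpy as np
from scipy.spatial.transform import Rotation as Ro
L=json.load(open("rec.json"))
r=lambda a,v:Ro.from_euler(a,v,degrees=True)
for s1,s3,s4,s5,s6 in itertools.product((1,-1),repeat=5):
  for k in (1,):
    def M(q):return (r("z",s1*q[0])*r("y",q[1]+s3*q[2])*r("x",s4*q[3])*r("y",s5*q[4])*r("x",s6*q[5])).as_matrix()
    C=M(L[0][0]).T@np.array(L[0][2])
    e=[np.degrees(Ro.from_matrix(M(q)@C@np.array(E).T).magnitude()) for q,t,E in L]
    if max(e)<20: print(s1,s3,s4,s5,s6,np.round(e,2))
E
python3 sg.py
```

```text
1 -1 -1 -1 -1 [0. 0. 0. 0.]
```

```bash
sed -i 's/r("x",q\[3\])/r("x",-q[3])/; s/r("x",q\[5\])/r("x",-q[5])/' fk.py; cat > ik.py <<'E'
from fk import *
lo=np.array([-179.83,-69.29,-61.27,-181.25,-171.15,-177.46]);hi=np.array([179.83,118.12,80.66,117.63,-9.14,177.46])
def ik(T,E,q0,z_only=False):
    def f(q):
        t,M=fk(q,P); return np.r_[(t-T)*10,Ro.from_matrix(M@E.T).as_rotvec()]
    s=least_squares(f,np.clip(q0,lo+.01,hi-.01),bounds=(lo,hi),x_scale=30.); return s.x,s.cost
y=np.radians(-13.9); sa,ca=np.sin(np.radians(40)),np.cos(np.radians(40))
d=np.array([-sa*np.cos(y),-sa*np.sin(y),ca]); ys=np.array([-np.sin(y),np.cos(y),0]); w=np.cross(ys,d); S0=np.array([.5822,-.1346,.075])
G=np.c_[np.cross(-ys,-d),-ys,-d]
if __name__=="__main__":
    for LL in (150,130,110,90,70,50):
        best=min((ik(S0+LL/1e3*d,G,np.array(q0)) for q0 in ([5,10,-45,q4,-20,q6] for q4 in(-150,-60,20,90) for q6 in (-60,60))),key=lambda x:x[1])
        print(LL,np.round(best[0],1),best[1])
E
python3 fk.py; python3 ik.py
```

```text
[ 84.7  22.    0.5  -0.  -68.4 -14.8] poserr mm [-6.81  1.93  4.06] rot 2.0874680944249645e-15
[  6.2   4.3 -51.2  53.  -15.   19. ] poserr mm [  3.58 -22.69   4.2 ] rot 0.0013312946680030565
[  6.5   2.8 -49.9  45.9 -17.   26.1] poserr mm [ 4.21 -7.04  1.77] rot 0.0013312946680060893
[  8.6   4.5 -37.9  30.7 -27.9  40.3] poserr mm [ -9.25  22.32 -10.03] rot 0.0013312946680219795
[[-0. -0.  1.]
 [-1.  0. -0.]
 [-0. -1. -0.]] [ 0.2695 -0.0979  0.4698 -0.1528  0.1365  0.0891  0.1247]
150 [  8.1  -1.4 -61.3 104.5 -13.  -33. ] 0.00601518006703298
130 [  7.1   1.7 -61.3 109.  -11.9 -37.2] 0.015556181594151682
110 [  6.2   4.8 -61.3 115.2 -11.1 -43.2] 0.027864188672432275
90 [  5.6   8.  -61.3 117.6 -11.3 -45.7] 0.04180915499239473
70 [  5.3  11.1 -61.3 117.6 -12.  -46.1] 0.05698633899809932
50 [  5.1  14.3 -61.3 117.6 -13.  -46.7] 0.07275564660705504
```

```bash
cat > t.py <<'E'
from fk import *
def fk2(q,p):
    A,F,M=rots(q); bx,by,h,r0,a,o,b,bp,c,az,cy,cz=p
    return np.array([bx,by,h])+A.apply([r0,o,0])+(A*r("y",q[1])).apply([az,0,a])+F.apply([b,0,bp])+M.apply([c,cy,cz])
p0=np.array([0,0,.1,.1,.4,0,.4,0,.25,0,0,0])
for mask in ([0,0,1,1,1,1,1,1,1,0,0,0],[1,1,1,1,1,0,1,1,1,0,0,0],[0,0,1,1,1,1,1,1,1,0,1,1],[1,1,1,1,1,0,1,1,1,0,1,1],[1]*12):
    m=np.array(mask,bool)
    def full(x): p=p0.copy(); p[m]=x; return p
    s=least_squares(lambda x:np.concatenate([fk2(q,full(x))-t for q,t,E in L]+[.0005*(x-p0[m])]),p0[m])
    e=np.concatenate([fk2(q,full(s.x))-t for q,t,E in L]); print(mask,np.round(np.abs(e).max()*1e3,2),np.round(full(s.x),3))
E
python3 t.py
```

```text
[0, 0, 1, 1, 1, 1, 1, 1, 1, 0, 0, 0] 22.68 [ 0.     0.    -0.098  0.269  0.47  -0.153  0.136  0.089  0.125  0.
  0.     0.   ]
[1, 1, 1, 1, 1, 0, 1, 1, 1, 0, 0, 0] 19.31 [ 0.152 -0.084 -0.653 -0.148  1.323  0.     0.296  0.127  0.345  0.
  0.     0.   ]
[0, 0, 1, 1, 1, 1, 1, 1, 1, 0, 1, 1] 6.46 [ 0.     0.     0.847 -0.385  0.828 -0.215  0.333  0.094  1.339  0.
  0.138  0.309]
[1, 1, 1, 1, 1, 0, 1, 1, 1, 0, 1, 1] 12.23 [ 1.457  1.653  0.231 -0.624  1.872  0.     0.301 -0.188  1.439  0.
  0.727 -1.709]
[1, 1, 1, 1, 1, 1, 1, 1, 1, 1, 1, 1] 4.76 [ 3.372  4.001  1.834 -1.853  1.735 -0.118  0.344 -0.541  2.214  0.952
  1.956 -4.129]
```

```bash
cat > t.py <<'E'
from fk import *
def fk2(q,p):
    A,F,M=rots(q); h,r0,a,o,b,bp,c,wy,wz=p
    return np.array([0,0,h])+A.apply([r0,o,0])+(A*r("y",q[1])).apply([0,0,a])+F.apply([b,0,bp])+(F*r("x",-q[3])).apply([0,wy,wz])+M.apply([c,0,0])
p0=np.array([.1,.0,.4,0,.4,0,.25,0,0])
if __name__=="__main__":
  for mask in ([1,0,1,0,1,0,1,1,0],[1,1,1,0,1,1,1,1,0],[1,1,1,1,1,1,1,1,0],[1]*9):
    m=np.array(mask,bool)
    def full(x): p=p0.copy(); p[m]=x; return p
    s=least_squares(lambda x:np.concatenate([fk2(q,full(x))-t for q,t,E in L]+[.0005*(x-p0[m])]),p0[m])
    e=np.concatenate([fk2(q,full(s.x))-t for q,t,E in L]); print(mask,np.round(np.abs(e).max()*1e3,2),np.round(full(s.x),3))
E
python3 t.py
```

```text
[1, 0, 1, 0, 1, 0, 1, 1, 0] 0.0 [ 0.161  0.     0.565  0.     0.422  0.     0.287 -0.16   0.   ]
[1, 1, 1, 0, 1, 1, 1, 1, 0] 0.0 [ 0.161  0.     0.565  0.     0.422 -0.     0.287 -0.16   0.   ]
[1, 1, 1, 1, 1, 1, 1, 1, 0] 0.0 [ 0.161  0.     0.565 -0.     0.422  0.     0.287 -0.16   0.   ]
[1, 1, 1, 1, 1, 1, 1, 1, 1] 0.0 [ 0.161  0.     0.565 -0.     0.422  0.     0.287 -0.16   0.   ]
```

```bash
python3 - <<'E'
s=open('fk.py').read()
i=s.index("def fk(");j=s.index("if __name__")
s=s[:i]+'''P=None
def fk(q,p):
    A,F,M=rots(q)
    return np.array([0,0,.161])+(A*r("y",q[1])).apply([0,0,.565])+F.apply([.422,0,0])+(F*r("x",-q[3])).apply([0,-.16,0])+M.apply([.287,0,0]),M.as_matrix()@C
'''+s[j:]
open('fk.py','w').write(s)
E
cat >> ik.py <<'E'
    print("per solutions at 130, 70, both rolls")
    for LL in (130,70):
      for g in (G,G@np.diag([-1,-1,1])):
        out=set()
        for q1 in(-40,0,40):
          for q4 in(-170,-120,-60,0,60,110):
            for q5 in (-15,-60):
              for q6 in(-120,0,120):
                x,c=ik(S0+LL/1e3*d,g,np.array([q1,10,-40,q4,q5,q6]))
                if c<1e-8: out.add(tuple(np.round(x).astype(int)))
        print(LL,out)
E
timeout 500 python3 ik.py
```

```text
150 [ -1.5   0.9 -57.7  69.9  -9.1   9.2] 0.019301061930819645
130 [ -30.6    4.7  -50.5 -181.2   -9.1  -76.3] 0.02235248782522288
110 [ -31.1    7.8  -45.7 -165.8   -9.1  -91.5] 0.01869843790077456
90 [ -30.5   10.6  -41.7 -155.    -9.1 -102.7] 0.01485929756382968
70 [ -29.7   13.4  -38.7 -148.5   -9.1 -109.8] 0.01146999567418034
50 [ -28.9   16.1  -36.2 -144.1   -9.1 -114.7] 0.008649600711003713
per solutions at 130, 70, both rolls
130 set()
130 set()
70 set()
70 set()
```

```bash
cat > srch.py <<'E'
from ik import *
import time
t0=time.time()
def target(L,th,ph,flip,ow=0,oy=0):
    ax=np.cos(ph)*ys+np.sin(ph)*w
    z=Ro.from_rotvec(th*ax).apply(-d); Y=-ax*flip
    return S0+L/1e3*d, np.c_[np.cross(Y,z),Y,z]
if __name__=="__main__":
  for th in (6,9,12,16,20):
    for phd in range(0,360,30):
      for flip in (1,):   # half-turn variants covered by q6 range later
        T,E=target(90,np.radians(th),np.radians(phd),flip)
        sols=[]
        for E2,fl in ((E,1),(E@np.diag([-1,-1,1]),-1)):
          for q0 in ([5,10,-45,60,-20,20],[-30,10,-42,-100,-20,-90],[-10,10,-42,0,-20,40],[-30,10,-42,-150,-20,-150]):
            x,c=ik(T,E2,np.array(q0,float))
            if c<1e-8: sols.append((fl,x))
        seen=set()
        for fl,x in sols:
            k=tuple(np.round(x)); 
            if k in seen: continue
            seen.add(k)
            x2,c2=ik(target(140,np.radians(th),np.radians(phd),fl)[0],target(140,np.radians(th),np.radians(phd),fl)[1],x)
            x3,c3=ik(target(45,np.radians(th),np.radians(phd),fl)[0],target(45,np.radians(th),np.radians(phd),fl)[1],x)
            if c2<1e-8 and c3<1e-8 and max(abs(x2-x3))<80:
                mar=min(np.min(np.r_[x-lo,hi-x]),np.min(np.r_[x2-lo,hi-x2]),np.min(np.r_[x3-lo,hi-x3]))
                print(th,phd,fl,"margin %.1f"%mar,np.round(x2),np.round(x3),flush=True)
    print(th,time.time()-t0)
    if time.time()-t0>330: break
E
timeout 560 python3 srch.py
```

```text
6 2.1455767154693604
9 4.146565914154053
12 6.172454357147217
16 30 1 margin 1.0 [  6.   4. -40.   4. -19.  40.] [  3.  17. -36.  -1. -10.  47.]
16 30 -1 margin 1.0 [   6.    4.  -40.    4.  -19. -140.] [   3.   17.  -36.   -1.  -10. -133.]
16 60 1 margin 5.9 [  1.   4. -35. -18. -18.  36.] [ -4.  17. -27. -34. -15.  55.]
16 60 -1 margin 5.9 [   1.    4.  -35.  -18.  -18. -144.] [  -4.   17.  -27.  -34.  -15. -125.]
16 90 1 margin 6.3 [ -4.   3. -33. -39. -15.  31.] [-13.  17. -24. -60. -17.  58.]
16 90 -1 margin 6.3 [  -4.    3.  -33.  -39.  -15. -149.] [ -13.   17.  -24.  -60.  -17. -122.]
16 120 1 margin 3.7 [-10.   3. -32. -61. -13.  27.] [-23.  17. -26. -89. -20.  64.]
16 120 -1 margin 3.7 [ -10.    3.  -32.  -61.  -13. -153.] [ -23.   17.  -26.  -89.  -20. -116.]
16 150 1 margin 2.0 [-18.   3. -33. -86. -11.  27.] [ -32.   19.  -33. -119.  -26.   72.]
16 150 -1 margin 2.0 [ -18.    3.  -33.  -86.  -11. -153.] [ -32.   19.  -33. -119.  -26. -108.]
16 180 1 margin 3.3 [ -27.    3.  -37. -117.  -12.   35.] [ -36.   21.  -43. -145.  -33.   73.]
16 180 -1 margin 3.3 [ -27.    3.  -3
[... 1443 characters left out ...]
  -47. -149.  -43.   79.]
20 180 -1 margin 14.3 [ -36.    5.  -44. -131.  -25. -125.] [ -38.   24.  -47. -149.  -43. -101.]
20 210 1 margin 6.2 [ -35.    6.  -54. -162.  -29.   57.] [ -32.   24.  -54. -172.  -46.   66.]
20 210 -1 margin 6.2 [ -35.    6.  -54. -162.  -29. -123.] [ -32.   24.  -54. -172.  -46. -114.]
20 300 1 margin 0.1 [  3.   5. -58.  83. -25.  50.] [-11.  17. -54. 118. -21.  27.]
20 300 -1 margin 0.1 [   3.    5.  -58.   83.  -25. -130.] [ -11.   17.  -54.  118.  -21. -153.]
20 330 1 margin 3.9 [ 10.   5. -50.  46. -25.  51.] [ -5.  16. -52.  86. -13.  24.]
20 330 -1 margin 3.9 [  10.    5.  -50.   46.  -25. -129.] [  -5.   16.  -52.   86.  -13. -156.]
20 10.172149181365967
```

```bash
cat > plan.py <<'E'
from srch import *
s=sense(); T=s["tcp_pos"];E=s["ee_rot"];q=s["joints"]
rv=lambda A,B:np.round(Ro.from_matrix(B@A.T).as_rotvec(),4)
E0=np.array([[.971,-.24,0],[-.24,-.971,0],[0,0,-1.]])
print("back turn",rv(E,E0),"shift",np.round((np.array([.4866,.0108,.1])-T)*1e3,1))
R0=Ro.from_rotvec(np.radians(-40)*ys).as_matrix()
for th,ph in((20,30),(20,60),(18,30)):
    Tp,Ep=target(140,np.radians(th),np.radians(ph),1)
    for ps in (0,):
        R=R0@Ro.from_euler("z",ps,degrees=True).as_matrix()
        Ek=R.T@Ep
        qs=[ik(np.array([.4866,.0108,z]),Ek,np.array([8,20,-20,5,-70,45.])) for z in(.033,.12)]
        q2=ik(Tp,Ep,qs[1][0])
        print(th,ph,ps,[(np.round(a),c<1e-7) for a,c in qs],np.round(q2[0]),q2[1]<1e-7)
        print(" down->pick",rv(E0,Ek)," pick->place",rv(Ek,Ep),"place z",np.round(Ep[:,2],3),"lowest tip below TCP mm",19*np.cos(np.radians(th))+9.5*np.sin(np.radians(th)))
        print(np.round(Ek,3).tolist(),np.round(Ep,3).tolist())
E
python3 plan.py
```

```text
back turn [0.1774 0.4322 0.0392] shift [ -59.   136.5 -143.1]
20 30 0 [(array([ 10.,  31., -16., -19., -57.,  49.]), np.True_), (array([ 10.,  24., -13., -17., -67.,  45.]), np.True_)] [  4.   5. -34.  -6. -27.  51.] True
 down->pick [ 0.1706  0.3091 -0.5185]  pick->place [-0.1677 -0.6777  0.    ] place z [ 0.407  0.075 -0.91 ] lowest tip below TCP mm 21.103351156526113
[[0.677, -0.693, -0.246], [-0.652, -0.721, 0.237], [-0.342, -0.0, -0.94]] [[0.706, -0.58, 0.407], [-0.659, -0.749, 0.075], [0.261, -0.321, -0.91]]
20 60 0 [(array([  7.,  28., -19., -26., -49.,  28.]), np.True_), (array([  7.,  20., -16., -23., -59.,  22.]), np.True_)] [ -4.   5. -30. -28. -26.  48.] True
 down->pick [ 0.2533  0.2633 -1.0364]  pick->place [-0.1677 -0.6777 -0.    ] place z [ 0.53   0.174 -0.83 ] lowest tip below TCP mm 21.103351156526113
[[0.261, -0.961, -0.095], [-0.903, -0.277, 0.329], [-0.342, -0.0, -0.94]] [[0.367, -0.764, 0.53], [-0.929, -0.326, 0.174], [0.04, -0.557, -0.83]]
18 30 0 [(array([ 11.,  30., -17., -18., -55.,  47.]), np.True_), (array([ 11.,  23., -14., -16., -65.,  44.]), np.True_)] [  5.   5. -37.  -2. -23.  46.] True
 down->pick [ 0.1535  0.2782 -0.5195]  pick->place [-0.1677 -0.6777  0.    ] place z [ 0.432  0.052 -0.901] lowest tip below TCP mm 21.005735256169917
[[0.685, -0.693, -0.223], [-0.659, -0.721, 0.214], [-0.309, -0.0, -0.951]] [[0.691, -0.58, 0.432], [-0.661, -0.749, 0.052], [0.293, -0.321, -0.901]]
```

Emit:
drive_tool(rows=[[0, -11.8, 27.3, 0, 0.0355, 0.0864, 0.0078], [0, -11.8, 27.3, -10, 0.0355, 0.0864, 0.0078], [0, -11.8, 27.3, -10, 0.0355, 0.0864, 0.0078], [0, -11.8, 27.3, -10, 0.0355, 0.0864, 0.0078], [0, -11.8, 27.3, -13.1, 0.0355, 0.0864, 0.0078]])

```text
time_s: 7.18
tcp_pos: [0.4836, 0.0112, 0.1984]
ee_rot: [[0.971, -0.24, -0.006], [-0.24, -0.971, 0.001], [-0.006, 0.001, -1.0]]
wrist_force: [1.5, -0.5, -4.1]
gripper_width: 0.527
gripper_force: 30.0
```

Emit:
drive_tool(rows=[[0, 0, 0, 0, 0, 0, 0], [0, 0, 0, 0, 0, 0, 0], [0, 0, 0, 0, 0, 0, 0]])

```text
time_s: 7.43
tcp_pos: [0.4839, 0.0093, 0.1978]
ee_rot: [[0.971, -0.24, -0.004], [-0.24, -0.971, -0.002], [-0.004, 0.003, -1.0]]
wrist_force: [-0.4, -0.1, -4.4]
gripper_width: 0.52
gripper_force: 30.0
```

```bash
python3 plan.py | head -1
```

```text
back turn [ 0.0023 -0.0044  0.0003] shift [  2.7   1.5 -97.8]
```

Emit:
drive_tool(rows=[[0, 2.7, 1.5, -30, 0.002, -0.0044, 0], [0, 0, 0, -40, 0, 0, 0], [0, 0, 0, -40, 0, 0, 0], [0, 0, 0, -30, 0, 0, 0], [0, 0, 0, -15, 0, 0, 0]])

```text
time_s: 7.85
tcp_pos: [0.4841, 0.0095, 0.0401]
ee_rot: [[0.97, -0.242, -0.005], [-0.242, -0.97, -0.001], [-0.005, 0.002, -1.0]]
wrist_force: [-0.2, 0.8, -4.2]
gripper_width: 0.518
gripper_force: 30.0
```

Emit:
drive_tool(rows=[[0, 0, 0, -6, 0, 0, 0], [0, 0, 0, 0, 0, 0, 0], [0, 0, 0, 0, 0, 0, 0]])

```text
time_s: 8.1
tcp_pos: [0.4878, 0.0111, 0.0383]
ee_rot: [[0.971, -0.24, 0.003], [-0.24, -0.971, 0.001], [0.002, -0.002, -1.0]]
wrist_force: [0.5, 0.9, -3.6]
gripper_width: 0.526
gripper_force: 30.0
```

Emit:
drive_tool(rows=[[0, 0, 0, -4, 0, 0, 0], [0, 0, 0, -2, 0, 0, 0], [0, 0, 0, 0, 0, 0, 0], [0, 0, 0, 0, 0, 0, 0]])

```text
time_s: 8.43
tcp_pos: [0.4872, 0.0115, 0.0318]
ee_rot: [[0.971, -0.24, 0.001], [-0.24, -0.971, 0.002], [0.001, -0.002, -1.0]]
wrist_force: [0.1, -0.2, -4.0]
gripper_width: 0.529
gripper_force: 30.0
```

Emit:
drive_tool(rows=[[0, 0, 0, -0.5, 0, 0, 0], [100, 0, 0, 0, 0, 0, 0], [100, 0, 0, 0, 0, 0, 0], [100, 0, 0, 0, 0, 0, 0], [100, 0, 0, 0, 0, 0, 0]])

```text
time_s: 8.85
tcp_pos: [0.4873, 0.0115, 0.031]
ee_rot: [[0.971, -0.24, 0.001], [-0.24, -0.971, 0.002], [0.001, -0.002, -1.0]]
wrist_force: [-0.8, 1.0, -0.8]
gripper_width: 0.74
gripper_force: 0.0
```

Emit:
drive_tool(rows=[[100, 0, 0, 0, 0, 0, 0], [100, 0, 0, 15, 0, 0, 0], [100, 0, 0, 25, 0, 0, 0], [100, 0, 0, 25, 0, 0, 0]])

```text
time_s: 9.18
tcp_pos: [0.4863, 0.0111, 0.0958]
ee_rot: [[0.971, -0.24, -0.002], [-0.24, -0.971, 0.0], [-0.002, 0.0, -1.0]]
wrist_force: [1.2, 0.4, 0.3]
gripper_width: 0.978
gripper_force: 0.0
```

Emit:
drive_tool(rows=[[100, 0, 0, 0, 0.0284, 0.0515, -0.0864], [100, 0, 0, 0, 0.0284, 0.0515, -0.0864], [100, 0, 0, 0, 0.0284, 0.0515, -0.0864], [100, 0, 0, 0, 0.0284, 0.0515, -0.0864], [100, 0, 0, 0, 0.0284, 0.0515, -0.0864]])

```text
time_s: 9.6
tcp_pos: [0.4874, 0.0117, 0.096]
ee_rot: [[0.745, -0.632, -0.216], [-0.601, -0.775, 0.194], [-0.29, -0.014, -0.957]]
wrist_force: [0.2, -1.0, 0.3]
gripper_width: 0.998
gripper_force: 0.0
```

Emit:
drive_tool(rows=[[100, 0, 0, 0, 0.0284, 0.0515, -0.0864], [100, 0, 0, 0, 0, 0, 0], [100, 0, 0, 0, 0, 0, 0]])

```text
time_s: 9.85
tcp_pos: [0.4871, 0.0107, 0.0952]
ee_rot: [[0.677, -0.694, -0.245], [-0.652, -0.72, 0.237], [-0.341, -0.001, -0.94]]
wrist_force: [0.4, 0.3, -0.4]
gripper_width: 0.999
gripper_force: 0.0
```

```bash
cat > pk.py <<'E'
from h import *
from scipy.spatial.transform import Rotation as Ro
s=sense();E=s["ee_rot"];T=s["tcp_pos"]
Ek=np.array([[0.677, -0.693, -0.246], [-0.652, -0.721, 0.237], [-0.342, 0.0, -0.94]])
print(T,"turn",np.round(Ro.from_matrix(Ek@E.T).as_rotvec(),4),np.round(s["joints"],1))
for n in("scene","top"):
    c=capture(n);P,_=cloud(c)
    t=P[(abs(P[:,0]-.487)<.04)&(abs(P[:,1]-.01)<.04)&(P[:,2]>.031)&(P[:,2]<.041)]
    if len(t)>9: (x,y),r=cv2.minEnclosingCircle(t[:,:2].astype(np.float32)); print(n,len(t),x,y,r)
E
python3 pk.py
```

```text
[0.48711573 0.01067009 0.0952178 ] turn [-0.0002  0.0011  0.0002] [  9.9  25.6 -13.7 -17.9 -64.   46. ]
scene 139 0.48621830344200134 0.011631744913756847 0.02327563613653183
```

Emit:
drive_tool(rows=[[100, 0, 0.5, -25, 0, 0, 0], [100, 0, 0, -25, 0, 0, 0], [100, 0, 0, -12, 0, 0, 0], [100, 0, 0, 0, 0, 0, 0], [80, 0, 0, 0, 0, 0, 0]])

```text
time_s: 10.37
tcp_pos: [0.4866, 0.012, 0.0338]
ee_rot: [[0.678, -0.693, -0.247], [-0.651, -0.721, 0.237], [-0.342, 0.0, -0.94]]
wrist_force: [1.2, -0.2, -0.5]
gripper_width: 0.973
gripper_force: 0.0
```

Emit:
drive_tool(rows=[[30, 0, 0, 0, 0, 0, 0], [30, 0, 0, 0, 0, 0, 0], [30, 0, 0, 0, 0, 0, 0], [30, 0, 0, 0, 0, 0, 0], [0, 0, 0, 0, 0, 0, 0]])

```text
time_s: 10.78
tcp_pos: [0.4872, 0.0118, 0.0343]
ee_rot: [[0.677, -0.694, -0.244], [-0.652, -0.72, 0.238], [-0.341, -0.002, -0.94]]
wrist_force: [-0.6, 0.4, -0.4]
gripper_width: 0.629
gripper_force: 0.0
```

Emit:
drive_tool(rows=[[0, 0, 0, 0, 0, 0, 0], [0, 0, 0, 0, 0, 0, 0], [0, 0, 0, 0, 0, 0, 0], [0, 0, 0, 0, 0, 0, 0]])

```text
time_s: 11.12
tcp_pos: [0.4871, 0.0118, 0.034]
ee_rot: [[0.677, -0.694, -0.245], [-0.652, -0.72, 0.238], [-0.342, -0.001, -0.94]]
wrist_force: [0.0, -0.1, 2.7]
gripper_width: 0.523
gripper_force: 30.0
```

Emit:
drive_tool(rows=[[0, 0, 0, 20, 0, 0, 0], [0, 0, 0, 35, 0, 0, 0], [0, 0, 0, 35, 0, 0, 0], [0, 0, 0, 35, 0, 0, 0], [0, 0, 0, 35, 0, 0, 0]])

```text
time_s: 11.53
tcp_pos: [0.4859, 0.0118, 0.1942]
ee_rot: [[0.676, -0.694, -0.247], [-0.652, -0.72, 0.238], [-0.343, 0.001, -0.939]]
wrist_force: [1.2, 0.1, -3.3]
gripper_width: 0.528
gripper_force: 30.0
```

Emit:
drive_tool(rows=[[0, 0, -20, 0, -0.028, -0.113, 0], [0, 0, -20, 0, -0.028, -0.113, 0], [0, 0, -20, 0, -0.028, -0.113, 0], [0, 0, -20, 0, -0.028, -0.113, 0], [0, 0, -20, 0, -0.028, -0.113, 0]])

```text
time_s: 11.95
tcp_pos: [0.4854, -0.0889, 0.1931]
ee_rot: [[0.729, -0.612, 0.306], [-0.664, -0.74, 0.101], [0.165, -0.277, -0.947]]
wrist_force: [0.2, -0.6, -4.7]
gripper_width: 0.528
gripper_force: 30.0
```

Emit:
drive_tool(rows=[[0, 0, -20, 0, -0.028, -0.113, 0], [0, 0, 0, 0, 0, 0, 0], [0, 0, 0, 0, 0, 0, 0], [0, 0, 0, 0, 0, 0, 0]])

```text
time_s: 12.28
tcp_pos: [0.4864, -0.1082, 0.1932]
ee_rot: [[0.706, -0.58, 0.406], [-0.659, -0.748, 0.076], [0.26, -0.321, -0.911]]
wrist_force: [1.4, -0.4, -4.3]
gripper_width: 0.526
gripper_force: 30.0
```

```bash
sed -i 's/^G=.*/G=np.array([[0.706, -0.58, 0.407], [-0.659, -0.749, 0.075], [0.261, -0.321, -0.91]])/' go.py; cat > see.py <<'E'
from h import *
import sys
s=sense(); T=s["tcp_pos"]; E=s["ee_rot"]
from scipy.spatial.transform import Rotation as Ro
y=np.radians(-13.9); ca,sa=np.cos(np.radians(40)),np.sin(np.radians(40))
d=np.array([-sa*np.cos(y),-sa*np.sin(y),ca]); ys=np.array([-np.sin(y),np.cos(y),0]); w=np.cross(ys,d); S=np.array([.5822,-.1346,.075])
G=np.array([[0.706, -0.58, 0.407], [-0.659, -0.749, 0.075], [0.261, -0.321, -0.91]])
D=E@G.T  # actual vs ideal
a_=D@d; 
for n in("scene","top"):
    c=capture(n); P,uv=cloud(c); q=P-T; a=q@a_; b=q@(D@w); e=q@(D@ys); m=(np.hypot(b,e)<.036)&(a>-.036)&(a<-.018)
    print(n,m.sum(), "" if m.sum()<5 else "rim w %.1f..%.1f y %.1f..%.1f a %.1f..%.1f"%(b[m].min()*1e3,b[m].max()*1e3,e[m].min()*1e3,e[m].max()*1e3,a[m].min()*1e3,a[m].max()*1e3))
    t=P[(abs(P[:,0]-.487)<.05)&(abs(P[:,1]-.01)<.04)&(P[:,2]>.031)&(P[:,2]<.041)]
    qs=P-S; u=qs@d; rr=np.hypot(qs@w,qs@ys); k=(u>.02)&(u<.085)&(rr<.018)
    if k.sum()>20: print("  arbor w %.1f..%.1f y %.1f..%.1f u max %.1f n %d"%tuple([1e3*v for v in(np.percentile(qs[k]@w,1),np.percentile(qs[k]@w,99),np.percentile(qs[k]@ys,1),np.percentile(qs[k]@ys,99),u[k].max())]+[k.sum()]))
    if n==sys.argv[1]:
        p=c["R"]@T+c["t"]; u,v=int(c["fx"]*p[0]/p[2]+c["cx"]),int(c["fy"]*p[1]/p[2]+c["cy"]); v0=max(0,v-40);u0=max(0,u-60)
        save(sys.argv[2],cv2.resize(c["frame"][v0:v0+100,u0:u0+130],(780,600),interpolation=2))
E
python3 go.py 150 0 0; python3 see.py scene e.png
```

```text
axial 154.4 w -0.1 y 2.6
shift mm [ 2.2 -3.2 -3.3] turn [-0.0011 -0.0006  0.0003]
joints [  4.6   3.4 -34.3  -5.3 -28.1  49.1] F axial(d) -4.2 w -1.7 y -0.1 M [-0.24  1.27  0.02] t 12.2833
scene 24 rim w -9.4..0.6 y 7.7..13.8 a -29.7..-18.1
top 0
```

View pics/e.png

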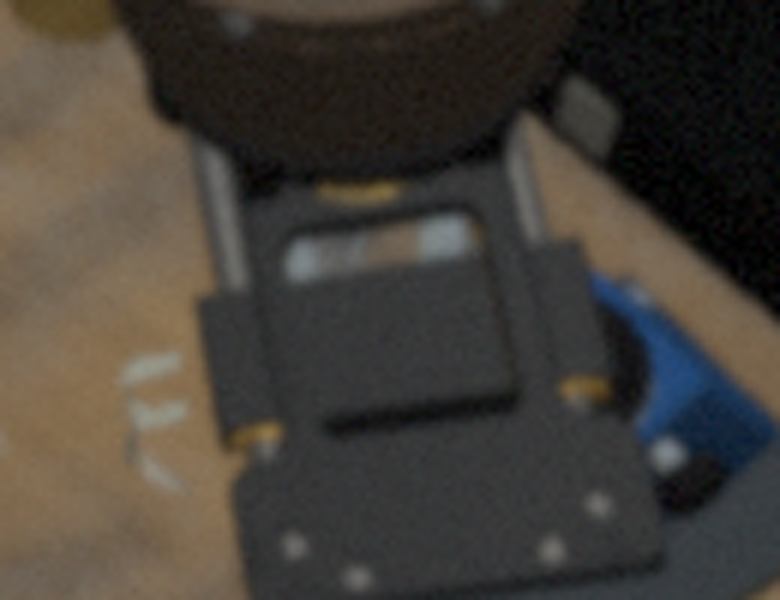

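Emit:
drive_tool(rows=[[0, 7.3, -3.2, -9.4, 0, 0, 0], [0, 7.3, -3.1, -9.3, 0, 0, 0], [0, 0, 0, 0, 0, 0, 0], [0, 0, 0, 0, 0, 0, 0]])

```text
time_s: 12.72
tcp_pos: [0.502, -0.1142, 0.1744]
ee_rot: [[0.706, -0.58, 0.406], [-0.659, -0.748, 0.076], [0.26, -0.321, -0.911]]
wrist_force: [0.7, 0.3, -3.3]
gripper_width: 0.528
gripper_force: 30.0
```

```bash
python3 go.py 105 0 0
```

```text
axial 129.3 w 0.4 y 0.5
shift mm [ 14.7  -4.2 -18.9] turn [-0.001  -0.0007 -0.0002]
joints [  3.4   6.7 -33.3  -6.8 -25.9  51.7] F axial(d) -2.9 w -1.7 y 0.5 M [-0.23  1.4   0.02] t 12.7167
```

Emit:
drive_tool(rows=[[0, 3, -0.9, -3.8, 0, 0, 0], [0, 3, -0.9, -3.8, 0, 0, 0], [0, 3, -0.8, -3.8, 0, 0, 0], [0, 0, 0, 0, 0, 0, 0]])

```text
time_s: 13.05
tcp_pos: [0.5107, -0.1171, 0.1629]
ee_rot: [[0.706, -0.58, 0.407], [-0.659, -0.748, 0.076], [0.261, -0.322, -0.91]]
wrist_force: [-0.0, 0.6, -4.6]
gripper_width: 0.525
gripper_force: 30.0
```

Emit:
drive_tool(rows=[[0, 3, -0.8, -3.8, 0, 0, 0], [0, 3, -0.8, -3.8, 0, 0, 0], [0, 0, 0, 0, 0, 0, 0]])

```text
time_s: 13.3
tcp_pos: [0.5167, -0.1187, 0.1553]
ee_rot: [[0.705, -0.58, 0.407], [-0.659, -0.748, 0.076], [0.261, -0.322, -0.91]]
wrist_force: [-0.0, 0.0, -3.7]
gripper_width: 0.529
gripper_force: 30.0
```

```bash
python3 go.py 95 0 0
```

```text
axial 104.8 w -0.0 y -0.3
shift mm [ 6.2 -1.2 -7.5] turn [-0.001   0.0005  0.0002]
joints [  2.5   9.8 -32.4  -8.3 -23.7  53.9] F axial(d) -2.8 w -2.4 y 0.0 M [-0.2   1.44 -0.01] t 13.3
```

Emit:
drive_tool(rows=[[0, 1.9, -0.4, -2.3, 0, 0, 0], [0, 1.9, -0.4, -2.3, 0, 0, 0], [0, 0, 0, 0, 0, 0, 0]])

```text
time_s: 13.55
tcp_pos: [0.5205, -0.1195, 0.151]
ee_rot: [[0.705, -0.58, 0.408], [-0.659, -0.748, 0.076], [0.261, -0.322, -0.91]]
wrist_force: [-0.2, -0.3, -4.1]
gripper_width: 0.521
gripper_force: 30.0
```

```bash
python3 go.py 93 0 0
```

```text
axial 99.1 w 0.2 y -0.2
shift mm [ 3.7 -0.7 -4.8] turn [-0.0009  0.001   0.0001]
joints [  2.4  10.5 -32.2  -8.6 -23.3  54.3] F axial(d) -3.0 w -2.7 y -0.4 M [-0.24  1.37  0.01] t 13.55
```

Emit:
drive_tool(rows=[[0, 1.9, -0.4, -2.3, 0, 0, 0], [0, 1.9, -0.4, -2.3, 0, 0, 0], [0, 0, 0, 0, 0, 0, 0]])

```text
time_s: 13.8
tcp_pos: [0.5243, -0.1203, 0.1464]
ee_rot: [[0.705, -0.58, 0.408], [-0.659, -0.748, 0.076], [0.261, -0.322, -0.91]]
wrist_force: [-0.0, -0.9, -4.5]
gripper_width: 0.525
gripper_force: 30.0
```

```bash
python3 go.py 87 0 0
```

```text
axial 93.0 w 0.2 y -0.1
shift mm [ 3.6 -0.8 -4.7] turn [-0.0009  0.0009  0.    ]
joints [  2.2  11.3 -31.9  -8.9 -22.8  54.8] F axial(d) -3.6 w -2.7 y -0.8 M [-0.24  1.42 -0.06] t 13.8
```

Emit:
drive_tool(rows=[[0, 1.2, -0.3, -1.5, 0, 0, 0], [0, 1.2, -0.3, -1.5, 0, 0, 0], [0, 0, 0, 0, 0, 0, 0]])

```text
time_s: 14.05
tcp_pos: [0.5266, -0.1209, 0.1435]
ee_rot: [[0.705, -0.58, 0.408], [-0.659, -0.748, 0.076], [0.261, -0.322, -0.91]]
wrist_force: [0.0, -0.2, -4.7]
gripper_width: 0.527
gripper_force: 30.0
```

```bash
python3 go.py 85 0 0
```

```text
axial 89.3 w 0.2 y -0.1
shift mm [ 2.6 -0.5 -3.4] turn [-0.0009  0.0011  0.    ]
joints [  2.1  11.8 -31.7  -9.1 -22.5  55.2] F axial(d) -3.6 w -2.9 y -0.2 M [-0.3   1.37 -0.03] t 14.05
```

Emit:
drive_tool(rows=[[0, 1.2, -0.3, -1.5, 0, 0, 0], [0, 1.2, -0.3, -1.5, 0, 0, 0], [0, 0, 0, 0, 0, 0, 0]])

```text
time_s: 14.3
tcp_pos: [0.5284, -0.1214, 0.1408]
ee_rot: [[0.706, -0.58, 0.407], [-0.659, -0.748, 0.076], [0.261, -0.322, -0.91]]
wrist_force: [-1.9, 0.2, -1.9]
gripper_width: 0.525
gripper_force: 30.0
```

```bash
python3 go.py 82 0 0
```

```text
axial 86.0 w -0.2 y -0.1
shift mm [ 2.6 -0.5 -2.9] turn [-0.0013  0.0005  0.    ]
joints [  2.   12.2 -31.5  -9.4 -22.3  55.5] F axial(d) -0.2 w -2.7 y -0.3 M [-0.06  1.68  0.13] t 14.3
```

Emit:
drive_tool(rows=[[0, 1.2, -0.3, -1.5, 0, 0, 0], [0, 1.2, -0.3, -1.5, 0, 0, 0], [0, 0, 0, 0, 0, 0, 0]])

```text
time_s: 14.55
tcp_pos: [0.5313, -0.1221, 0.1374]
ee_rot: [[0.705, -0.58, 0.408], [-0.659, -0.748, 0.076], [0.261, -0.323, -0.91]]
wrist_force: [2.1, 0.1, -7.8]
gripper_width: 0.526
gripper_force: 30.0
```

```bash
python3 go.py 80 0 0
```

```text
axial 81.5 w -0.0 y -0.1
shift mm [ 1.  -0.1 -1.1] turn [-0.001   0.0013  0.0002]
joints [  1.9  12.7 -31.3  -9.6 -21.9  55.8] F axial(d) -7.2 w -3.5 y 0.6 M [-0.42  1.22 -0.07] t 14.55
```

Emit:
drive_tool(rows=[[0, 1.2, -0.3, -1.5, 0, 0, 0], [0, 0, 0, 0, 0, 0, 0]])

```text
time_s: 14.72
tcp_pos: [0.5327, -0.1224, 0.1358]
ee_rot: [[0.705, -0.58, 0.408], [-0.659, -0.748, 0.076], [0.261, -0.322, -0.91]]
wrist_force: [2.7, -0.4, -7.8]
gripper_width: 0.523
gripper_force: 30.0
```

```bash
python3 go.py 78 0 0
```

```text
axial 79.3 w -0.0 y -0.1
shift mm [ 0.9 -0.1 -1. ] turn [-0.0009  0.0011  0.0001]
joints [  1.8  13.  -31.2  -9.7 -21.8  56. ] F axial(d) -7.7 w -2.9 y 0.3 M [-0.44  1.27 -0.21] t 14.7167
```

Emit:
drive_tool(rows=[[0, 1.9, -0.4, -2.3, 0, 0, 0], [0, 1.9, -0.4, -2.3, 0, 0, 0], [0, 1.9, -0.4, -2.3, 0, 0, 0]])

```text
time_s: 14.97
tcp_pos: [0.5381, -0.1236, 0.1293]
ee_rot: [[0.706, -0.58, 0.408], [-0.659, -0.748, 0.076], [0.261, -0.322, -0.91]]
wrist_force: [-4.2, 1.0, 1.2]
gripper_width: 0.528
gripper_force: 30.0
```

```bash
python3 go.py 65 0 0
```

```text
axial 70.8 w 0.1 y 0.1
shift mm [ 3.6 -1.  -4.5] turn [-0.001   0.001  -0.0002]
joints [  1.6  14.1 -30.7 -10.3 -21.2  56.8] F axial(d) 3.6 w -2.5 y -0.1 M [0.14 1.97 0.12] t 14.9667
```

Emit:
drive_tool(rows=[[0, 1.9, -0.4, -2.3, 0, 0, 0], [0, 1.9, -0.4, -2.3, 0, 0, 0]])

```text
time_s: 15.13
tcp_pos: [0.542, -0.1244, 0.1246]
ee_rot: [[0.705, -0.58, 0.408], [-0.659, -0.748, 0.076], [0.261, -0.322, -0.91]]
wrist_force: [-4.1, 0.3, 1.1]
gripper_width: 0.529
gripper_force: 30.0
```

```bash
python3 go.py 58 0 0
```

```text
axial 64.6 w 0.1 y 0.2
shift mm [ 4.  -1.2 -5.2] turn [-0.001   0.0011  0.    ]
joints [  1.5  14.9 -30.4 -10.6 -20.8  57.3] F axial(d) 3.4 w -2.4 y -0.7 M [0.07 1.96 0.21] t 15.1333
```

Emit:
drive_tool(rows=[[0, 1.3, -0.4, -1.6, 0, 0, 0], [0, 1.3, -0.4, -1.6, 0, 0, 0]])

```text
time_s: 15.3
tcp_pos: [0.5446, -0.1252, 0.1213]
ee_rot: [[0.706, -0.58, 0.408], [-0.659, -0.748, 0.076], [0.261, -0.322, -0.91]]
wrist_force: [-4.4, 1.6, -0.2]
gripper_width: 0.524
gripper_force: 30.0
```

```bash
python3 go.py 55 0 0
```

```text
axial 60.4 w 0.1 y 0.1
shift mm [ 3.3 -0.9 -4.2] turn [-0.001   0.0009 -0.0001]
joints [  1.3  15.4 -30.1 -10.9 -20.6  57.7] F axial(d) 2.8 w -3.7 y 0.5 M [0.16 1.98 0.21] t 15.3
```

Emit:
drive_tool(rows=[[0, 1.3, -0.4, -1.6, 0, 0, 0], [0, 1.3, -0.4, -1.6, 0, 0, 0]])

```text
time_s: 15.47
tcp_pos: [0.5472, -0.126, 0.1182]
ee_rot: [[0.705, -0.58, 0.408], [-0.659, -0.748, 0.076], [0.261, -0.322, -0.91]]
wrist_force: [-4.8, 1.5, -0.1]
gripper_width: 0.527
gripper_force: 30.0
```

```bash
python3 go.py 52 0 0
```

```text
axial 56.3 w 0.1 y -0.1
shift mm [ 2.6 -0.6 -3.3] turn [-0.001   0.0011 -0.0001]
joints [  1.2  15.9 -29.9 -11.2 -20.3  58.1] F axial(d) 3.1 w -4.0 y 0.3 M [0.1  1.99 0.13] t 15.4667
```

Underside is near 22 mm; the seat should be around 18.5. Small steps from here.

Emit:
drive_tool(rows=[[0, 0.9, -0.2, -1.1, 0, 0, 0], [0, 0, 0, 0, 0, 0, 0]])

```text
time_s: 15.63
tcp_pos: [0.5484, -0.1263, 0.1167]
ee_rot: [[0.705, -0.58, 0.408], [-0.659, -0.748, 0.076], [0.262, -0.322, -0.91]]
wrist_force: [1.5, -1.0, -9.6]
gripper_width: 0.53
gripper_force: 30.0
```

Emit:
drive_tool(rows=[[0, 0.9, -0.2, -1.1, 0, 0, 0], [0, 0, 0, 0, 0, 0, 0]])

```text
time_s: 15.8
tcp_pos: [0.5492, -0.1264, 0.1157]
ee_rot: [[0.705, -0.58, 0.408], [-0.659, -0.748, 0.076], [0.261, -0.322, -0.91]]
wrist_force: [1.9, -1.0, -9.9]
gripper_width: 0.528
gripper_force: 30.0
```

```bash
python3 go.py 50 0 0
```

```text
axial 53.0 w 0.1 y 0.0
shift mm [ 1.8 -0.5 -2.4] turn [-0.0009  0.0013  0.0002]
joints [  1.1  16.3 -29.7 -11.4 -20.1  58.3] F axial(d) -8.9 w -4.8 y -0.5 M [-0.43  1.5  -0.07] t 15.8
```

Emit:
drive_tool(rows=[[0, 0.6, -0.2, -0.8, 0, 0, 0], [0, 0, 0, 0, 0, 0, 0]])

```text
time_s: 15.97
tcp_pos: [0.5496, -0.1266, 0.1151]
ee_rot: [[0.705, -0.58, 0.408], [-0.659, -0.748, 0.076], [0.261, -0.322, -0.91]]
wrist_force: [1.1, -0.9, -7.5]
gripper_width: 0.527
gripper_force: 30.0
```

```bash
python3 go.py 50 0 0
```

```text
axial 52.3 w 0.1 y -0.1
shift mm [ 1.4 -0.3 -1.8] turn [-0.001   0.0011  0.    ]
joints [  1.1  16.4 -29.7 -11.5 -20.1  58.4] F axial(d) -6.6 w -3.8 y -0.6 M [-0.24  1.63  0.04] t 15.9667
```

Emit:
drive_tool(rows=[[0, 0.6, -0.2, -0.8, 0, 0, 0]])

```text
time_s: 16.05
tcp_pos: [0.5499, -0.1267, 0.1146]
ee_rot: [[0.706, -0.58, 0.408], [-0.659, -0.749, 0.076], [0.261, -0.322, -0.91]]
wrist_force: [-4.1, 1.9, 0.3]
gripper_width: 0.524
gripper_force: 30.0
```

Emit:
drive_tool(rows=[[0, 0.6, -0.1, -0.8, 0, 0, 0]])

```text
time_s: 16.13
tcp_pos: [0.5507, -0.1269, 0.114]
ee_rot: [[0.705, -0.579, 0.408], [-0.659, -0.749, 0.076], [0.262, -0.322, -0.91]]
wrist_force: [-1.9, -3.6, -4.4]
gripper_width: 0.525
gripper_force: 30.0
```

Emit:
drive_tool(rows=[[0, 0.6, -0.1, -0.8, 0, 0, 0]])

```text
time_s: 16.22
tcp_pos: [0.5519, -0.1272, 0.1132]
ee_rot: [[0.705, -0.579, 0.41], [-0.659, -0.749, 0.076], [0.263, -0.323, -0.909]]
wrist_force: [-0.9, 0.9, -2.9]
gripper_width: 0.532
gripper_force: 30.0
```

```bash
python3 go.py 48 0 0
```

```text
axial 49.3 w 0.7 y -0.1
shift mm [ 0.4  0.  -1.5] turn [-0.0005  0.0029  0.    ]
joints [  1.   16.8 -29.5 -11.6 -19.8  58.7] F axial(d) -1.5 w -2.6 y 0.6 M [-0.23  1.34 -0.  ] t 16.2167
```

Emit:
drive_tool(rows=[[0, 0, 0, 0, 0, 0, 0], [0, 0, 0, 0, 0, 0, 0]])

```text
time_s: 16.38
tcp_pos: [0.5522, -0.1271, 0.1133]
ee_rot: [[0.705, -0.579, 0.41], [-0.659, -0.749, 0.076], [0.263, -0.323, -0.909]]
wrist_force: [-0.7, 0.5, -5.1]
gripper_width: 0.532
gripper_force: 30.0
```

```bash
python3 go.py 48 0 0
```

```text
axial 49.3 w 0.9 y 0.1
shift mm [ 0.1 -0.1 -1.6] turn [-0.0006  0.003  -0.0001]
joints [  1.   16.8 -29.4 -11.6 -19.8  58.7] F axial(d) -3.4 w -3.8 y 0.3 M [-0.36  1.33 -0.05] t 16.3833
```

Emit:
drive_tool(rows=[[0, 0.3, -0.1, -0.4, 0, 0, 0], [0, 0, 0, 0, 0, 0, 0]])

```text
time_s: 16.55
tcp_pos: [0.5522, -0.127, 0.1129]
ee_rot: [[0.705, -0.579, 0.409], [-0.659, -0.749, 0.076], [0.262, -0.323, -0.909]]
wrist_force: [-0.8, -0.3, -4.0]
gripper_width: 0.527
gripper_force: 30.0
```

```bash
python3 go.py 48 0 0
```

```text
axial 48.9 w 0.7 y 0.1
shift mm [ 0.  -0.2 -1.1] turn [-0.0008  0.0025 -0.0002]
joints [  1.   16.8 -29.4 -11.7 -19.8  58.7] F axial(d) -2.6 w -3.2 y -0.5 M [-0.23  1.43 -0.01] t 16.55
```

Emit:
drive_tool(rows=[[0, 0.3, -0.1, -0.4, 0, 0, 0], [0, 0, 0, 0, 0, 0, 0]])

```text
time_s: 16.72
tcp_pos: [0.5523, -0.1271, 0.1125]
ee_rot: [[0.705, -0.579, 0.409], [-0.659, -0.749, 0.076], [0.262, -0.323, -0.909]]
wrist_force: [-0.4, 0.5, -3.8]
gripper_width: 0.526
gripper_force: 30.0
```

Emit:
drive_tool(rows=[[0, 0.3, -0.1, -0.4, 0, 0, 0], [0, 0, 0, 0, 0, 0, 0]])

```text
time_s: 16.88
tcp_pos: [0.5525, -0.1272, 0.1122]
ee_rot: [[0.705, -0.579, 0.409], [-0.659, -0.749, 0.076], [0.262, -0.323, -0.909]]
wrist_force: [-2.1, 1.2, -0.2]
gripper_width: 0.529
gripper_force: 30.0
```

```bash
python3 go.py 47 0 0
```

```text
axial 48.2 w 0.4 y 0.1
shift mm [ 0.4 -0.2 -1.2] turn [-0.001   0.002  -0.0004]
joints [  1.   16.9 -29.4 -11.8 -19.8  58.8] F axial(d) 1.4 w -1.9 y 0.7 M [0.23 1.38 0.22] t 16.8833
```

Emit:
drive_tool(rows=[[0, 0.3, -0.1, -0.4, 0, 0, 0], [0, 0, 0, 0, 0, 0, 0]])

```text
time_s: 17.05
tcp_pos: [0.5527, -0.1272, 0.1119]
ee_rot: [[0.705, -0.579, 0.409], [-0.659, -0.749, 0.076], [0.262, -0.323, -0.909]]
wrist_force: [-3.1, 1.9, 2.4]
gripper_width: 0.523
gripper_force: 30.0
```

```bash
python3 go.py 47 0 0
```

```text
axial 47.9 w 0.4 y 0.1
shift mm [ 0.2 -0.1 -0.9] turn [-0.001   0.0021 -0.0004]
joints [  1.   17.  -29.3 -11.8 -19.8  58.9] F axial(d) 4.1 w -1.1 y 1.1 M [0.45 1.48 0.37] t 17.05
```

Emit:
drive_tool(rows=[[0, 0.3, -0.1, -0.4, 0, 0, 0], [0, 0, 0, 0, 0, 0, 0]])

```text
time_s: 17.22
tcp_pos: [0.5529, -0.1273, 0.1117]
ee_rot: [[0.705, -0.579, 0.409], [-0.659, -0.749, 0.076], [0.262, -0.323, -0.909]]
wrist_force: [-5.4, 2.6, 4.1]
gripper_width: 0.527
gripper_force: 30.0
```

Emit:
drive_tool(rows=[[0, 0.3, -0.1, -0.4, 0, 0, 0], [0, 0, 0, 0, 0, 0, 0]])

```text
time_s: 17.38
tcp_pos: [0.5531, -0.1273, 0.1115]
ee_rot: [[0.706, -0.579, 0.409], [-0.659, -0.749, 0.076], [0.262, -0.323, -0.909]]
wrist_force: [-7.9, 4.1, 8.1]
gripper_width: 0.529
gripper_force: 30.0
```

```bash
python3 go.py 47 0 0; python3 see.py top f.png
```

```text
axial 47.2 w 0.4 y 0.1
shift mm [-0.2 -0.  -0.5] turn [-0.0012  0.002  -0.0005]
joints [  0.9  17.  -29.3 -11.9 -19.8  59. ] F axial(d) 11.8 w -1.4 y 2.0 M [0.89 1.79 0.57] t 17.3833
scene 2 
  arbor w -12.5..12.5 y -14.2..-0.6 u max 74.1 n 91
top 0
```

View pics/f.png

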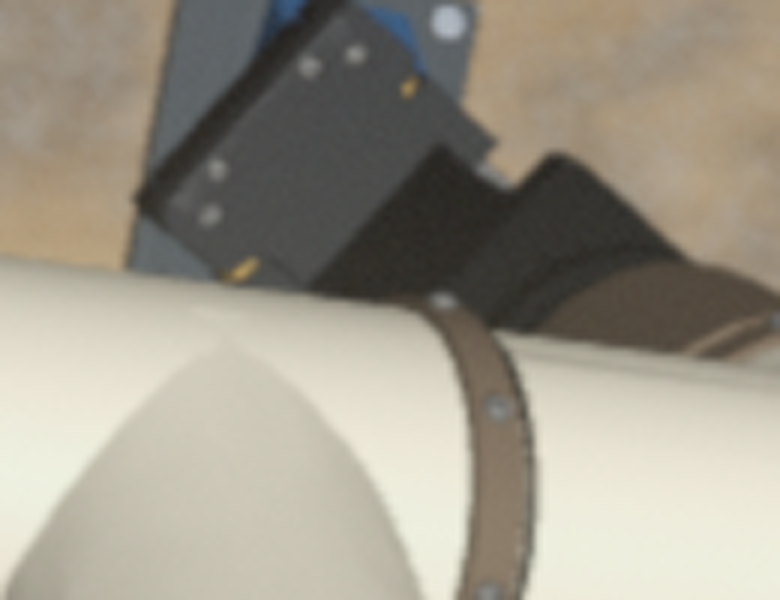

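Emit:
drive_tool(rows=[[0, -0.6, 0.1, 0.8, 0, 0, 0], [0, 0, 0, 0, 0, 0, 0]])

```text
time_s: 17.65
tcp_pos: [0.5527, -0.1273, 0.1119]
ee_rot: [[0.705, -0.579, 0.409], [-0.659, -0.749, 0.076], [0.262, -0.323, -0.909]]
wrist_force: [-4.0, 2.2, 2.5]
gripper_width: 0.526
gripper_force: 30.0
```

Emit:
drive_tool(rows=[[100, 0, 0, 0, 0, 0, 0], [100, 0, 0, 0, 0, 0, 0], [100, 0, 0, 0, 0, 0, 0], [100, 0, 0, 0, 0, 0, 0], [100, 0, 0, 0, 0, 0, 0]])

```text
time_s: 18.07
tcp_pos: [0.5531, -0.1277, 0.1115]
ee_rot: [[0.705, -0.579, 0.409], [-0.659, -0.748, 0.076], [0.262, -0.323, -0.909]]
wrist_force: [0.4, 0.3, -0.0]
gripper_width: 0.816
gripper_force: 0.0
```

Emit:
drive_tool(rows=[[100, 0, 0, 0, 0, 0, 0], [100, 0, 0, 0, 0, 0, 0], [100, 0, 0, 0, 0, 0, 0], [100, -6, 1.5, 7.5, 0, 0, 0], [100, -6, 1.5, 7.5, 0, 0, 0]])

```text
time_s: 18.48
tcp_pos: [0.54, -0.1245, 0.1265]
ee_rot: [[0.706, -0.58, 0.407], [-0.659, -0.748, 0.076], [0.261, -0.322, -0.91]]
wrist_force: [-0.5, 0.0, 1.1]
gripper_width: 0.999
gripper_force: 0.0
```

Emit:
drive_tool(rows=[[100, -12.5, 3, 15, 0, 0, 0], [100, -12.5, 3, 15, 0, 0, 0], [100, -18.7, 4.6, 23, 0, 0, 0], [100, -18.7, 4.6, 23, 0, 0, 0], [100, -18.7, 4.6, 23, 0, 0, 0]])

```text
time_s: 18.9
tcp_pos: [0.4577, -0.1046, 0.2268]
ee_rot: [[0.705, -0.58, 0.408], [-0.659, -0.748, 0.076], [0.262, -0.322, -0.91]]
wrist_force: [1.1, 0.9, 1.3]
gripper_width: 1.0
gripper_force: 0.0
```

Emit:
drive_tool(rows=[[100, 0, 35, 15, 0, 0, 0], [100, 0, 35, 0, 0, 0, 0], [100, 0, 35, 0, 0, 0, 0], [100, 0, 35, 0, 0, 0, 0], [100, 0, 35, 0, 0, 0, 0]])

```text
time_s: 19.32
tcp_pos: [0.4582, 0.0716, 0.2417]
ee_rot: [[0.705, -0.578, 0.411], [-0.659, -0.748, 0.077], [0.262, -0.325, -0.908]]
wrist_force: [0.5, -1.1, 0.1]
gripper_width: 0.995
gripper_force: 0.0
```

```bash
cat > fin.py <<'E'
from h import *
import sys
y=np.radians(-13.9); ca,sa=np.cos(np.radians(40)),np.sin(np.radians(40))
d=np.array([-sa*np.cos(y),-sa*np.sin(y),ca]); ys=np.array([-np.sin(y),np.cos(y),0]); w=np.cross(ys,d); S=np.array([.5822,-.1346,.075])
ims=[]
for n in("scene","top"):
    c=capture(n); P,uv=cloud(c); q=(P-S)*1e3; u=q@d; a=q@w; b=q@ys; r=np.hypot(a,b)
    t=(r>14)&(r<22)&(u>30)&(u<75); e=(r>25)&(r<30)&(u>10)&(u<60); k=(r<4)&(u>60)
    col=c["frame"][uv[:,1],uv[:,0]].astype(int)
    br=(r>9)&(r<18)&(u>30)&(u<100)&(col[:,0]-col[:,2]>25)
    print(n,"top face u",np.round(np.percentile(u[t],[10,50,90]),1),t.sum(),"rim top",np.round(np.median(u[e]),1),e.sum(),"tip",np.round(u[k].max(),1) if k.any() else "","brass",br.sum(),[(np.round(np.median(b[br&s]),1),np.round(np.percentile(u[br&s],[5,95]),1)) for s in(b>0,b<0) if (br&s).any()])
    p=c["R"]@(S+.06*d)+c["t"]; U,V=int(c["fx"]*p[0]/p[2]+c["cx"]),int(c["fy"]*p[1]/p[2]+c["cy"])
    ims.append(cv2.resize(c["frame"][V-26:V+26,U-20:U+20],(390,507),interpolation=2))
save(sys.argv[1],np.hstack(ims)); print(sense()["time_s"],sense()["tcp_pos"])
E
python3 fin.py g.png
```

```text
scene top face u [40.  50.4 52.3] 443 rim top 24.3 273 tip 77.4 brass 16 [(np.float64(-12.4), array([53.8, 62.5]))]
top top face u [36.3 48.3 50.8] 316 rim top 22.7 195 tip 76.9 brass 14 [(np.float64(11.3), array([53.2, 61.8])), (np.float64(-14.1), array([49.3, 56.6]))]
19.4167 [0.45894736 0.07390753 0.24162666]
```

View pics/g.png

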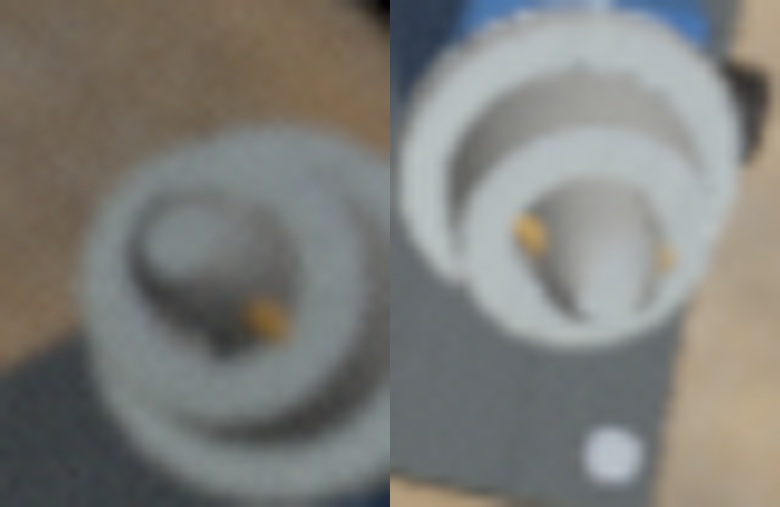

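```bash
cat > br.py <<'E'
from h import *
y=np.radians(-13.9); ca,sa=np.cos(np.radians(40)),np.sin(np.radians(40))
d=np.array([-sa*np.cos(y),-sa*np.sin(y),ca]); ys=np.array([-np.sin(y),np.cos(y),0]); w=np.cross(ys,d); S=np.array([.5822,-.1346,.075])
for n in("scene","top"):
    c=capture(n); R,t=c["R"],c["t"]; C=-R.T@t
    f=c["frame"].astype(int); m=f[...,0]-f[...,2]>22
    v,u=np.nonzero(np.ones(m.shape,bool)); D=np.c_[(u-c["cx"])/c["fx"],(v-c["cy"])/c["fy"],np.ones(len(u))]@R
    for U in (.0515,):  # intersect with plane of top face
        k=((S+U*d-C)@d)/(D@d); q=C+D*k[:,None]-S; a,b=q@w*1e3,q@ys*1e3
        s=m.ravel()&(np.hypot(a,b)<22)
        face=(np.hypot(a,b)<23)&~m.ravel()
        for i in np.nonzero(s)[0]: print(n,u[i],v[i],"w %.1f y %.1f"%(a[i],b[i]),f[v[i],u[i]])
        z=c["z_map"].ravel()>0
P=None
E
python3 br.py
```

```text
scene 478 318 w 0.9 y -6.5 [101  92  78]
scene 479 318 w 2.0 y -7.5 [100  91  75]
scene 477 319 w -1.2 y -6.6 [93 81 64]
scene 478 319 w -0.1 y -7.6 [110  92  63]
scene 479 319 w 1.0 y -8.6 [118  99  67]
scene 480 319 w 2.1 y -9.7 [113  98  76]
scene 477 320 w -2.3 y -7.7 [93 75 54]
scene 478 320 w -1.2 y -8.7 [110  87  52]
scene 479 320 w -0.1 y -9.7 [125  98  56]
scene 480 320 w 1.0 y -10.8 [125 102  67]
scene 481 320 w 2.1 y -11.8 [119 108  90]
scene 477 321 w -3.3 y -8.8 [82 71 53]
scene 478 321 w -2.2 y -9.8 [100  81  51]
scene 479 321 w -1.1 y -10.9 [119  93  55]
scene 480 321 w -0.0 y -11.9 [128 103  66]
scene 481 321 w 1.1 y -12.9 [128 113  92]
scene 478 322 w -3.2 y -10.9 [85 74 60]
scene 479 322 w -2.1 y -12.0 [105  90  66]
scene 480 322 w -1.1 y -13.0 [119 102  77]
scene 481 322 w 0.0 y -14.0 [127 117 101]
top 465 216 w 0.5 y 12.6 [179 163 132]
top 466 216 w 0.9 y 10.9 [163 143 107]
top 467 216 w 1.3 y 9.3 [136 126 109]
top 465 217 w -1.5 y 12.0 [179 155 108]
top 466 217 w -1.1 y 10.3 [181 155 100]
top 467 217 w -0.7 y 8.7 [162 142 108]
top 465 218 w -3.4 y 11.3 [160 139 106]
top 466 218 w -3.0 y 9.7 [173 146  93]
top 467 218 w -2.6 y 8.0 [163 142 104]
top 466 219 w -4.9 y 9.0 [152 132  99]
top 467 219 w -4.5 y 7.4 [147 130  99]
top 480 219 w 0.7 y -14.1 [175 167 148]
top 479 220 w -1.6 y -13.1 [163 155 138]
top 480 220 w -1.2 y -14.8 [175 163 133]
top 480 221 w -3.1 y -15.4 [171 163 145]
```

```bash
python3 -c "
from station import finish_job; print(finish_job())"
```

```text
the job is handed in; nothing more can be done
None
```

The steel roll is on the blue stand's arbor, rim first, seated on the spring washer and let go, and the job is handed in at about 19 s with the arm clear. The push peaked at about 15 N. The catch rubbing stopped before the washer took load, and brass shows on both sides of the arbor, so I judge both catches out. I did not read their joint values or tug the roll to check, and the left catch's reach over the top face was less clear in the image than the right's.

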